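# Tip a cast bangle plate out of its open mould and rack it to dry

### The job

Demould the fresh cast display plate and rack it to dry: swing the wire hold-down right back to its stop, then reach a fingertip into the notch at the front of the mould and tip the plate up until it stands in the mould by itself, leaning back on the open hold-down. Let go, take it anew by its top edge and stand it upright in the empty front slot of the wooden rack, setting it down gently. Leave the hold-down open, and the earlier plate and the other things on the table where they are.

Things in the scene. Friction and masses are not known exactly. Their poses are not given: they have to be found in the camera images.
- mould: Fixed open grey metal mould, 168 (x) x 166 (y) x 42 mm. Origin: centre of underside; x to its back, y left, z up. Square cavity x -58 to 70, y -67 to 67 mm, floor z 26, rim z 42 mm, holds the plate flush with 2 mm play all round: only the front notch gives access to its edge. Low round core (75 across, 5 high, centre x 12) on the cavity floor; back wall 14 mm thick.
- notch (a point): Middle of the pry notch's floor, mould frame (-70, 0, 4) mm. The notch cuts the middle of the front wall, y -36 to 36 mm, open to front and above, floor z 4 mm; it runs on under the plate's front edge to x -32 mm, so 22 mm are free below that edge. Pushed forward there, the plate bears on the cavity's back wall; lifted, it turns about its back edge.
- bail (a joint): Wire hold-down: bail of 10 mm round bar, 120 g, pivoted at the mould's sides. 0 rad: lies across the plate, holding it in. Grows as it swings up and back; 1.52: at its stop, about 0.2 rad past upright, where it stays by its weight (let go past 1.35 it falls to the stop, below 1.05 it falls shut). At the stop its cross bar is at x 86, z 105 mm in the mould frame, for the plate to lean on.
- bail_loop (a point): Middle of the raised grip loop of the bail: top bar of the loop, 10 mm thick, 60 mm wide along y, 32 mm above the cross bar. Shut, it is at x -2, z 80 mm in the mould frame; it turns with the bail about the pivot axis at radius 89 mm.
- bail_pivot (a point): Point on the bail's pivot axis midway between the arms (mould frame x 72, y 0, z 30 mm); the axis runs along the mould's y.
- display_plate: Loose off-white cast plate, 124 (x) x 130 (y) x 16 mm, 0.2 to 0.35 kg. Origin: centre of the face lying down in the mould; z points to the flat back face. Down face: round seat 80 across, 6 deep, centre x 6; rim 28 mm wide at the front edge (-x). Axes agree with the mould's at first; tipped up on its back edge it leans back about 0.2 rad, front edge on top, seat to the front.
- plate_centre (a point): Centre of the cast plate (middle of its thickness).
- pry_edge (a point): Middle of the plate's lower front edge (plate frame -62, 0, 0 mm): over the notch at first, the top edge on the seat side once the plate stands.
- rack: Fixed light wooden rack, 160 (x) x 116 (y) x 98 mm. Origin: centre of underside; x to its back, z up. Two rails carry plates at z 22 mm. Two slots across x, each between two pairs of 9 mm dowels (at y -40 and 40, up to z 98 mm) with 26 mm free between. Front slot (x -32) empty, rear slot (x 32) holds the earlier plate.
- free_slot (a point): Middle of the empty front slot at the height of the rails (rack frame x -32, y 0, z 22 mm); axes as the rack's.
- earlier_plate: An equal plate made earlier, standing in the rear slot of the rack on its 130 mm back edge, 124 mm tall, seat to the front. Origin: centre of its seat face.
- ink_tin: Round red ink tin, 60 x 20 mm. Not to be shoved.
- tape_roll: Roll of tape, 99 x 18 mm, lying flat. Not to be shoved.
- blank_cards: Stack of blank white cards, 62 x 80 x 11 mm. Not to be shoved.
Mind the look-alikes: they are no part of the job. Leave any black or red look-alike of the display_plate alone.

How it is judged (in metres and radians):
On the way, in this order (a step that is already met when the one before it is completed fails the run):
1. the hold-down is swung back to its stop (value of joint bail above 1.44 rad), for 0.2 s.
2. the plate stands in the mould by itself, leaning back on the open hold-down, touched by no part of the robot (angle between display_plate's own z axis and vertical between 1.6 and 2.1 rad and x of plate_centre in the frame of mould between 0.03 and 0.11 m and z of plate_centre in the frame of mould above 0.07 m and contact force between display_plate and the arm below 0.05 N and contact force between display_plate and the fingers below 0.05 N and linear speed of display_plate below 0.03 m/s and value of joint bail above 1.4 rad), for 0.2 s.
At the end, for the whole second after the job is handed in: The cast plate stands upright and at rest in the rack's front slot: centre within 14 mm of the slot's middle (40 mm sideways), 55 to 72 mm above the rails, faces within 0.3 rad of square to the rack's x. Hold-down still open (over 1.4 rad). Earlier plate within 30 mm of its start (x of plate_centre in the frame of free_slot between -0.014 and 0.014 m and y of plate_centre in the frame of free_slot between -0.04 and 0.04 m and z of plate_centre in the frame of free_slot between 0.055 and 0.072 m and angle between the z axis of display_plate and the x axis of rack, either way round below 0.3 rad and linear speed of display_plate below 0.02 m/s and distance of earlier_plate from where it was at the start of the episode below 0.03 m and value of joint bail above 1.4 rad); the robot touches nothing.
It fails at once if the plate is dropped or rammed into the rack (over 60 N) (contact force between display_plate and rack above 60 N).
It fails at once if the earlier plate is knocked out of place (distance of earlier_plate from where it was at the start of the episode above 0.03 m).
It fails at once if a bystander is shoved aside (over 30 mm) (distance of any of ink_tin, tape_roll, blank_cards from where it was at the start of the episode above 0.03 m).
It also fails if it takes over 72 s, if anything falls off the work surface, if the arm or the gripper's body presses on something with over 40 N, if the wrist force passes 120 N, or if a joint passes its speed limit or range.

### The arm

A 6-joint arm with a two-finger parallel gripper is mounted at the origin on a cart in front of the work surface, level with it; the furniture and walls round the work are solid. World frame = base frame: x ahead of the robot, y to its left, z up, the work surface at z = 0. Lengths are in mm, angles in rad, forces in N, time in s.
With the tool pointing down it reaches from about 350 to 975 mm from the base axis. Payload 7.1 kg.
Tool frame: the origin (TCP) lies at the very end of the fingers, on their centre line; the grasp point (between the pads) lies 19 mm behind it; y points along the fingers, z is the direction in which the jaws open and shut, and the axes are right-handed (so a half turn about y gives the same grasp; the last joint's range is limited). The gripper opens to 88 mm and grips with 3 to 60 N. Pads are 20 mm wide; open, the fingers measure 115 mm over their backs; the gripper's body (75 mm by 178 mm) begins 61 mm behind the grasp point.
Start: joints at [1.108, 0.423, 1.63, -0, 1.089, -0.019], TCP at [268.326, 564.452, 222.675] pointing down, gripper open.
Joint ranges: [-3, 3], [-0.9, 2.11], [0.09, 2.58], [-1.31, 4.45], [0.11, 2.69], [-2.54, 2.54]. Speed limits (rad/s): [2.39, 2.39, 3.01, 3.14, 3.14, 3.14].

### API

Orientations are given as a rotation vector (axis times angle).
In Python, from workcell import ctrl gives the robot as it stands.
- The arm moves only by the shell command python3 -m jog 'ROWS'. ROWS is JSON, a list of rows, each a list of 3 entries, a list of its own where there are three numbers: the opening, from 0 (shut) to 1 (fully open), then the shift along the tool's x, y, z in cm, then the turn, a rotation vector about the tool's x, y, z in rad. In form: [[claw, [dx, dy, dz], [wx, wy, wz]], ...]. A call has 1 to 8 rows; each row is the pose to reach, as a shift and turn from the pose commanded when the call began, along the tool's axes at that moment; what a row does not reach only later rows make up. A row lasts 1/10 s, in which the tool goes at most 50 mm and 8.59 degrees, less where a joint would pass 70% of its speed; a pose out of reach is approached as far as the arm can. A call with a gripper value outside its range is refused whole. The fingers move at their own pace and stop on an object; the grip force is fixed at half the most. Time passes only in rows, so rows that repeat a pose let the fingers close. It gives the time, the measured TCP pose, the force and the opening at its end, in the units of the state.
- ctrl.get_obs(): the state, without advancing time (a new reading comes with each control period).
- ctrl.get_image(name): name is "side" or "top"; returns a dict with "color" (400x640x3 uint8, red, green, blue), "z_map" (400x640 float32, mm along the optical axis (not along the pixel's ray), 0 where there is no reading), "fx", "fy", "cx", "cy" (pixels), "pose" (4x4, takes a point from camera to world coordinates). Camera axes: x right, y down, z forward; pixel columns grow to the right and rows downward; lengths in mm; the calibration is good to about 2 mm. A picture is of the moment at which its call begins.
- ctrl.close_job(): hands the job in, once; it reports no verdict.
The state is a dict: "t": time; "qpos": joint angles; "qvel": joint speeds; "joint_torque": joint torques, N m; "ee_pos": TCP position; "orientation": TCP orientation; "ft_force": force on the tool from outside, world axes, zero at the start; "moment": the same for the moment, N m; "width": finger opening in mm.
Only numpy, scipy, OpenCV 4.12 (cv2) and the standard library are available. Lean on these libraries where they do the work, as an engineer would, in place of code of your own. Each camera call takes 0.05 s, during which the arm holds its last target.

## Working session

There is one attempt and no reset: what is moved stays moved. The work goes in short steps, Python scripts to look and compute and a shell command to move; the robot and the scene stay as the last step left them, time stands still between calls to the robot, and variables do not carry over. Pictures are saved under pics/ and viewed, and the job is handed in when it is done.

```bash
ls; mkdir -p pics; python3 - <<'E'
from workcell import ctrl
import cv2, numpy as np
print(ctrl.get_obs())
for n in ("top","side"):
    im=ctrl.get_image(n)
    cv2.imwrite(f"pics/{n}0.png",im["color"][:,:,::-1])
    print(n,im["fx"],im["fy"],im["cx"],im["cy"],np.round(im["pose"],3).tolist())
    np.savez(f"{n}0.npz",**im)
E
```

```text
pics
{'t': 0.0, 'qpos': array([ 1.10797825e+00,  4.23828751e-01,  1.63070136e+00, -5.13212316e-06,
        1.08859670e+00, -1.90098087e-02]), 'qvel': array([-0.00033611, -0.00014149, -0.00061955, -0.00042786, -0.000667  ,
       -0.0005762 ]), 'joint_torque': array([-4.02319085e-03, -5.44641852e+01, -2.73655897e+01,  6.40942482e-02,
        2.29483692e-02, -8.74403918e-05]), 'ee_pos': array([268.09524875, 563.95460059, 221.90478534]), 'orientation': array([-1.54412677,  0.34840333, -0.34783134]), 'ft_force': array([-0.66675291, -0.40358941,  0.06789961]), 'moment': array([ 0.0527383 , -0.03163008, -0.00316601]), 'width': 87.51535504179688}
top 393.2637916335679 393.2637916335679 317.66479121802263 201.39205926422173 [[-0.028, -0.989, 0.147, 392.813], [-0.999, 0.031, 0.016, 0.024], [-0.02, -0.146, -0.989, 1356.367], [0.0, 0.0, 0.0, 1.0]]
side 475.15062436027273 475.15062436027273 316.1380679652903 197.9130233327294 [[0.839, -0.353, 0.414, -98.689], [-0.544, -0.54, 0.642, -1032.494], [-0.004, -0.764, -0.645, 1121.055], [0.0, 0.0, 0.0, 1.0]]
```

View pics/top0.png

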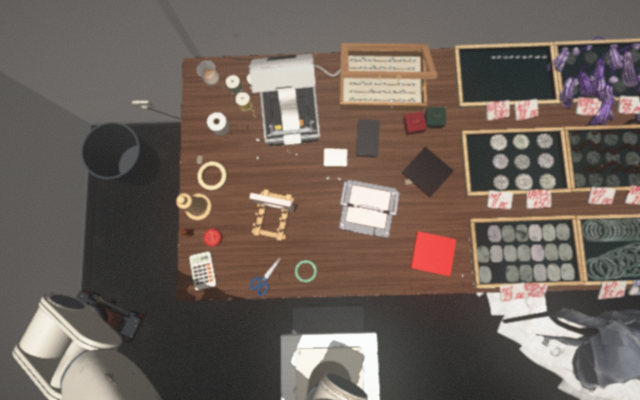

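View pics/side0.png

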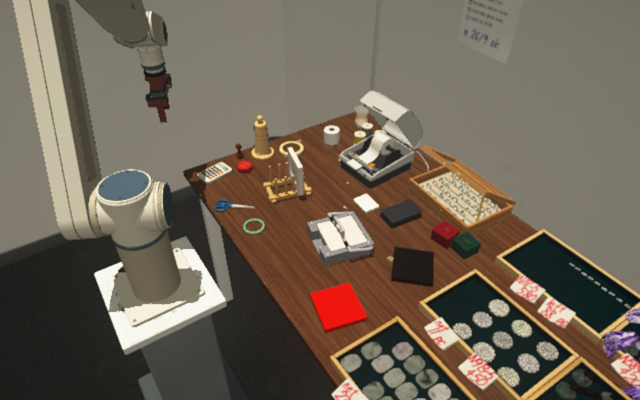

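The top view shows the mould near pixel (368,207), the rack near (270,213) and the red and black look-alikes at (434,253) and (428,171). Next I zoom in and get metric positions.

```bash
cat > h.py <<'E'
import numpy as np, cv2
from workcell import ctrl
from scipy.spatial.transform import Rotation as R
def load(n): return dict(np.load(n))
def cloud(im):
    z=im["z_map"]; v,u=np.mgrid[0:z.shape[0],0:z.shape[1]]
    P=np.stack([(u-im["cx"])/im["fx"]*z,(v-im["cy"])/im["fy"]*z,z],-1)
    T=im["pose"]; return P@T[:3,:3].T+T[:3,3]
def crop(im,name,u0,v0,u1,v1,s):
    c=im["color"][v0:v1,u0:u1,::-1]; cv2.imwrite(name,cv2.resize(c,None,fx=s,fy=s,interpolation=cv2.INTER_CUBIC))
def ray(im,u,v,h):
    T=im["pose"]; d=T[:3,:3]@np.array([(u-im["cx"])/im["fx"],(v-im["cy"])/im["fy"],1]); o=T[:3,3]
    return o+d*(h-o[2])/d[2]
def proj(im,P):
    T=im["pose"]; p=(np.atleast_2d(P)-T[:3,3])@T[:3,:3]
    return np.stack([p[:,0]/p[:,2]*im["fx"]+im["cx"],p[:,1]/p[:,2]*im["fy"]+im["cy"]],-1)
def shot(n,name,box=None,s=4):
    im=ctrl.get_image(n); np.savez(name+".npz",**im)
    b=box or (0,0,640,400); crop(im,f"pics/{name}.png",*b,s if box else 1); return im
E
python3 - <<'E'
from h import *
t=load("top0.npz"); s=load("side0.npz")
crop(t,"pics/t1.png",240,160,420,260,4.4)
crop(s,"pics/s1.png",250,140,390,270,4.5)
for im,box in((t,(335,175,405,240)),(s,(300,205,380,265))):
    P=cloud(im)
    # mould points by height histogram
    u0,v0,u1,v1=box; Q=P[v0:v1,u0:u1].reshape(-1,3); print(np.histogram(Q[:,2],bins=np.arange(-10,130,6)))
    m=(P[...,2]>30)&(P[...,2]<130); m[:v0]=0;m[v1:]=0;m[:,:u0]=0;m[:,u1:]=0
    Q=P[m]; r=cv2.minAreaRect(Q[(Q[:,2]<55)][:,:2].astype(np.float32)); print(r)
E
```

```text
(array([ 163, 1407,  482,   24,   11,   15,   37,  242, 1556,  440,   71,
         11,    3,    2,    9,   42,   15,    0,    0,    0,    0,    0,
          0]), array([-10,  -4,   2,   8,  14,  20,  26,  32,  38,  44,  50,  56,  62,
        68,  74,  80,  86,  92,  98, 104, 110, 116, 122, 128]))
((560.5570068359375, -145.72268676757812), (193.31887817382812, 168.49131774902344), 77.22389221191406)
(array([  26, 1154, 1185,  166,  102,   80,   70,  115,  965,  748,   76,
         31,   11,    6,    5,   30,   21,    0,    0,    0,    0,    0,
          0]), array([-10,  -4,   2,   8,  14,  20,  26,  32,  38,  44,  50,  56,  62,
        68,  74,  80,  86,  92,  98, 104, 110, 116, 122, 128]))
((561.7728881835938, -145.36605834960938), (200.1561279296875, 170.88536071777344), 77.92847442626953)
```

```bash
sleep 0; ls pics
```

```text
s1.png
side0.png
t1.png
top0.png
```

View pics/t1.png

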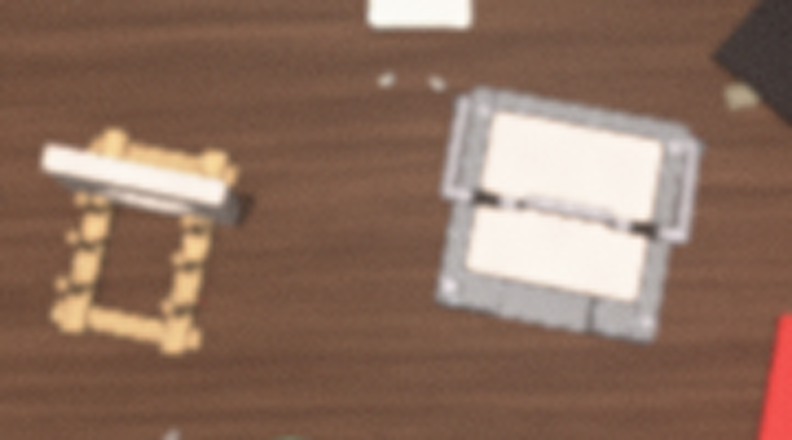

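View pics/s1.png

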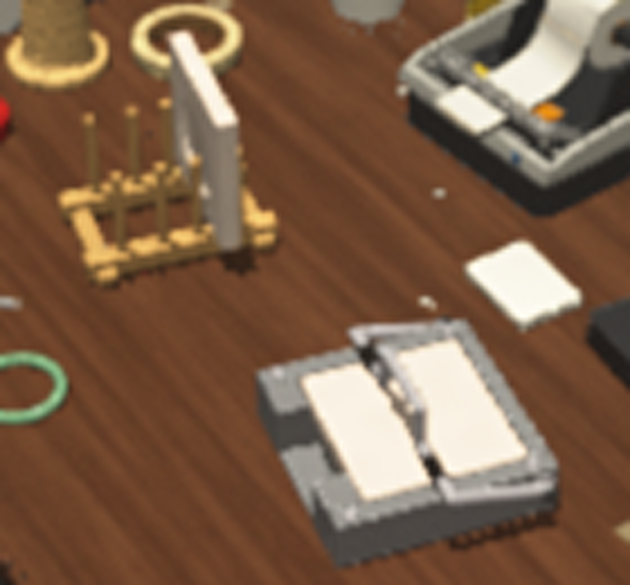

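```bash
python3 - <<'E'
from h import *
for n in("top","side"):
    im=load(n+"0.npz"); P=cloud(im); hsv=cv2.cvtColor(im["color"],cv2.COLOR_RGB2HSV)
    box=(335,170,410,245) if n=="top" else (300,203,385,270)
    m=np.zeros((400,640),bool); u0,v0,u1,v1=box; m[v0:v1,u0:u1]=1
    c=im["color"].astype(int)
    print(n,c[(195,222) if n=="top" else (235,330)][:3] if 0 else "", "white sample",c[195,370] if n=="top" else c[225,352])
    w=(c.min(-1)>190)&m&(P[...,2]<60)&(P[...,2]>25)
    k,l,st,ce=cv2.connectedComponentsWithStats(w.astype(np.uint8)); 
    pts=[]
    for i in range(1,k):
        if st[i,4]>60:
            vs,us=np.where(l==i); X=np.array([ray(im,u,v,42) for u,v in zip(us,vs)])[:,:2].astype(np.float32); pts.append(X); print(st[i],cv2.minAreaRect(X))
    X=np.concatenate(pts); r=cv2.minAreaRect(X);print("plate",r,cv2.boxPoints(r).round(1).tolist())
    # outline by depth: height 36..48
    g=m&(P[...,2]>34)&(P[...,2]<50)
    vs,us=np.where(g);X=np.array([ray(im,u,v,42) for u,v in zip(us,vs)])[:,:2].astype(np.float32);r=cv2.minAreaRect(X);print("mould",r)
    # loop
    g=m&(P[...,2]>68)&(P[...,2]<110); Q=P[g]; print("loop",len(Q),Q.mean(0),cv2.minAreaRect(Q[:,:2].astype(np.float32)),np.percentile(Q[:,2],[5,50,95]))
    # rack/wood
    b2=(240,180,305,245) if n=="top" else (255,140,318,210)
    m2=np.zeros((400,640),bool); u0,v0,u1,v1=b2; m2[v0:v1,u0:u1]=1
    wd=(hsv[...,0]>12)&(hsv[...,0]<28)&(hsv[...,1]>70)&(hsv[...,2]>150)&m2
    Q=P[wd&(P[...,2]>8)&(P[...,2]<40)]; print("rack",len(Q),cv2.minAreaRect(Q[:,:2].astype(np.float32)),np.percentile(Q[:,2],[5,50,95]))
    w=m2&(c.min(-1)>150)&(P[...,2]>100)&(P[...,2]<170);Q=P[w];print("eplate",len(Q),cv2.minAreaRect(Q[:,:2].astype(np.float32)),Q[:,2].min(),Q[:,2].max(),Q.mean(0))
E
```

```text
top  white sample [250 243 236]
[ 346  186   44   42 1293] ((566.4118041992188, -147.5657958984375), (130.9155731201172, 125.03091430664062), 77.3270034790039)
plate ((566.4118041992188, -147.5657958984375), (130.9155731201172, 125.03091430664062), 77.3270034790039) [[491.1000061035156, -197.6999969482422], [613.0, -225.10000610351562], [641.7999877929688, -97.4000015258789], [519.7999877929688, -70.0]]
mould ((560.1539306640625, -145.36639404296875), (192.94720458984375, 168.52740478515625), 77.20022583007812)
loop 68 [ 558.4313829  -144.55042167   83.34216519] ((558.2106323242188, -145.9571075439453), (71.17400360107422, 10.25259780883789), 76.38343811035156) [77.51691656 83.49070966 88.77223134]
rack 520 ((551.0037231445312, 178.46490478515625), (116.48235321044922, 159.78317260742188), 76.43877410888672) [11.4405975  19.35828836 25.97948702]
eplate 245 ((587.8265991210938, 167.85382080078125), (131.26205444335938, 25.080026626586914), 76.53535461425781) 100.56407552101564 151.52628695655903 [582.58445116 167.1206548  143.36846803]
side  white sample [249 241 227]
[339 216  28  29
[... 418 characters left out ...]
 -97.30000305175781], [522.9000244140625, -69.4000015258789]]
mould ((606.1555786132812, -157.5652618408203), (197.13662719726562, 274.52874755859375), 71.88172149658203)
loop 62 [ 558.11591354 -151.08253764   83.41445778] ((559.8269653320312, -147.2772216796875), (71.47136688232422, 11.32739543914795), 76.3799057006836) [71.26093225 84.98723446 88.70571793]
rack 509 ((607.8335571289062, 283.6959228515625), (364.42205810546875, 203.121337890625), 71.46892547607422) [11.56278794 20.33145772 27.43906252]
eplate 108 ((585.8811645507812, 168.96343994140625), (129.96218872070312, 17.238759994506836), 76.63800811767578) 139.26756453274186 154.71364943242247 [584.16398942 166.66534856 147.43727585]
```

```bash
cat >> h.py <<'E'
MO=np.array([561.,-145.5,0]); MY=-0.224
RO=np.array([551.,178.5,0]); RY=-0.236
def Rz(a): return R.from_euler('z',a).as_matrix()
def m2w(p): return MO+Rz(MY)@np.array(p,float)
def w2m(p): return Rz(MY).T@(np.array(p)-MO)
def r2w(p): return RO+Rz(RY)@np.array(p,float)
def ori(yaw,a,jaw='x',s=1):
    """finger dir y pitched a below horizontal towards +x of a frame at yaw; jaw axis in the vertical plane ('x') or along frame y ('y')"""
    d=np.array([np.cos(a),0,-np.sin(a)])
    z=np.array([np.sin(a),0,np.cos(a)])*s if jaw=='x' else np.array([0,1.,0])*s
    return Rz(yaw)@np.stack([np.cross(d,z),d,z],1)
def state():
    o=ctrl.get_obs(); return o,R.from_rotvec(o["orientation"]).as_matrix()
def to(p,M):
    o,C=state(); d=C.T@(np.array(p)-o["ee_pos"])/10; w=R.from_matrix(C.T@M).as_rotvec()
    print("shift cm",d.round(2).tolist(),"turn",w.round(3).tolist(),"ang",round(float(np.linalg.norm(w)),3)); return d,w
E
python3 - <<'E'
from h import *
o,C=state(); print(C.round(3)); print(m2w([-2,0,80]),m2w([-56,0,26]),r2w([-32,0,22]))
for s in(1,-1):
    to(m2w([-2,0,150]),ori(MY,np.pi/2,'x',s))
E
```

```text
[[ 0.903 -0.001  0.429]
 [-0.429 -0.001  0.903]
 [-0.    -1.    -0.001]]
[ 559.04996655 -145.05573709   80.        ] [ 506.39906334 -133.06063843   26.        ] [519.88700761 185.98209226  22.        ]
shift cm [56.72, 7.27, -51.54] turn [0.001, 1.351, 0.001] ang 1.351
shift cm [56.72, 7.27, -51.54] turn [0.001, -1.791, -0.001] ang 1.791
```

```bash
python3 -m jog '[[0.35,[56.7,0,-51.5],[0,1.351,0]],[0.35,[56.7,0,-51.5],[0,1.351,0]],[0.35,[56.7,0,-51.5],[0,1.351,0]],[0.35,[56.7,0,-51.5],[0,1.351,0]],[0.35,[56.7,0,-51.5],[0,1.351,0]],[0.35,[56.7,0,-51.5],[0,1.351,0]],[0.35,[56.7,0,-51.5],[0,1.351,0]],[0.35,[56.7,0,-51.5],[0,1.351,0]]]'
python3 -c "
from h import *
to(m2w([-2,0,150]),ori(MY,np.pi/2)); print(ctrl.get_obs()['qpos'])"
```

```text
t: 0.9
ee_pos: [420.5, 192.5, 222.7]
orientation: [-1.171, 1.267, -1.267]
ft_force: [1.9, -0.0, 1.1]
width: 31.3
shift cm [32.56, 7.27, 16.47] turn [-0.0, 0.145, 0.0] ang 0.145
[ 4.03611124e-01  1.82459052e-01  1.97744658e+00 -5.91558674e-05
  9.81694833e-01  4.82509513e-01]
```

```bash
python3 -m jog '[[0.35,[32.5,3,16.5],[0,0.145,0]],[0.35,[32.5,3,16.5],[0,0.145,0]],[0.35,[32.5,3,16.5],[0,0.145,0]],[0.35,[32.5,3,16.5],[0,0.145,0]],[0.35,[32.5,3,16.5],[0,0.145,0]],[0.35,[32.5,5,16.5],[0,0.145,0]],[0.35,[32.5,7.2,16.5],[0,0.145,0]],[0.35,[32.5,7.2,16.5],[0,0.145,0]]]'
python3 -c "
from h import *
to(m2w([-2,0,64]),ori(MY,np.pi/2)); print(ctrl.get_obs()['qpos'])
shot('side','s2',(230,80,400,250),4); shot('top','t2',(320,130,420,250),5)"
```

```text
t: 1.7
ee_pos: [561.4, -144.8, 148.9]
orientation: [-1.098, 1.37, -1.369]
ft_force: [0.7, 0.5, -0.0]
width: 30.7
shift cm [0.08, 8.49, -0.21] turn [0.001, 0.004, 0.0] ang 0.004
[-2.72714637e-01  4.52414873e-01  1.78356294e+00 -4.54453271e-04
  9.06390719e-01 -5.22266445e-02]
```

View pics/s2.png

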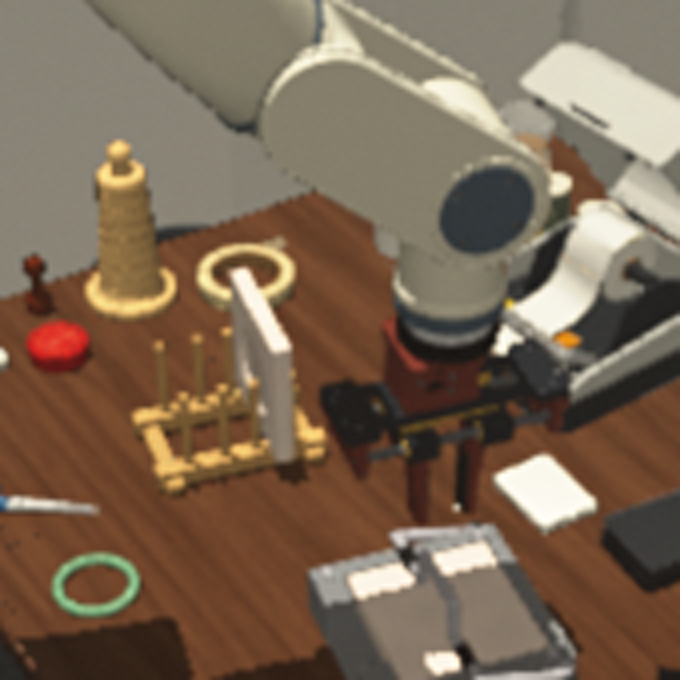

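View pics/t2.png

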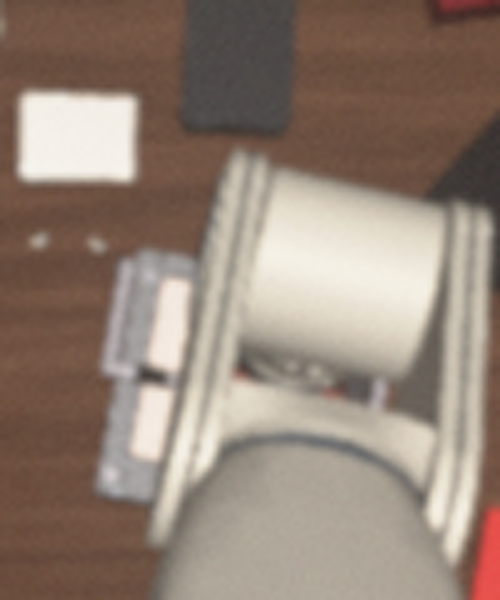

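The side view shows the open fingers straddling the loop, at (370,205) in the full frame, with about 85 mm to go down. I descend and swing the bail along its arc.

```bash
python3 -m jog '[[0.35,[0,3,-0.2],[0,0,0]],[0.35,[0,6,-0.2],[0,0,0]],[0.35,[0,8.3,-0.2],[0,0,0]],[0.35,[0,8.3,-0.2],[0,0,0]],[0.35,[0,8.3,-0.2],[0,0,0]]]'
python3 -m jog '[[0.35,[0,0,0.7],[0,0,0]],[0.35,[0,-0.7,1.5],[0,0,0]],[0.35,[0,-1.4,2.2],[0,0,0]],[0.35,[0,-2.0,2.9],[0,0,0]],[0.35,[0,-2.5,3.5],[0,0,0]],[0.35,[0,-2.9,4.3],[0,0,0]],[0.35,[0,-3.3,5.1],[0,0,0]],[0.35,[0,-3.8,6.8],[0,0,0]]]'
python3 -c "
from h import *
shot('side','s3',(230,80,400,250),4);o,_=state();print(w2m(o['ee_pos']),o['ft_force'])"
```

```text
t: 2.3
ee_pos: [559.1, -140.5, 68.3]
orientation: [-1.099, 1.368, -1.367]
ft_force: [-0.2, -0.6, -0.7]
width: 31.1
t: 3.1
ee_pos: [626.1, -156.1, 106.5]
orientation: [-1.098, 1.368, -1.368]
ft_force: [-0.4, -0.3, -0.2]
width: 30.8
[ 69.95728629   4.03735085 107.84860708] [ 2.54293791 -0.15686271  2.02697888]
```

View pics/s3.png

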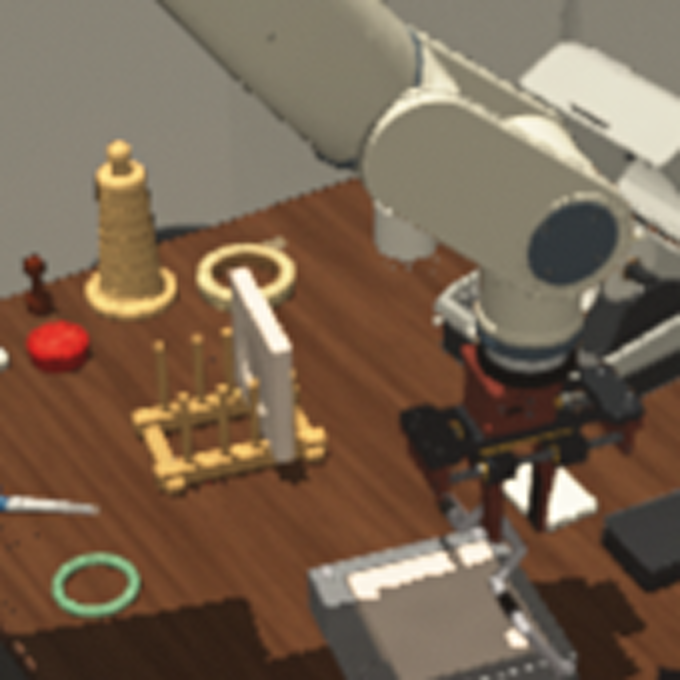

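```bash
python3 -m jog '[[0.35,[0,-0.1,0.9],[0,0,0]],[0.35,[0,-0.1,1.8],[0,0,0]],[0.35,[0,-0.1,2.7],[0,0,0]],[0.35,[0,0.1,3.5],[0,0,0]],[0.35,[0,0.3,4.3],[0,0,0]],[0.35,[0,0.5,5.1],[0,0,0]],[0.35,[0,0.7,5.7],[0,0,0]],[0.35,[0,0.7,6.0],[0,0,0]]]'
python3 -c "
from h import *
shot('side','s4',(280,130,400,250),5);o,_=state();print(w2m(o['ee_pos']),o['ft_force'])"
```

```text
t: 3.95
ee_pos: [684.6, -169.1, 98.1]
orientation: [-1.098, 1.368, -1.368]
ft_force: [-0.4, 0.3, -0.2]
width: 30.7
[125.94642917   4.44437745  98.35584044] [-0.42476345  0.64969612  0.43709889]
```

View pics/s4.png

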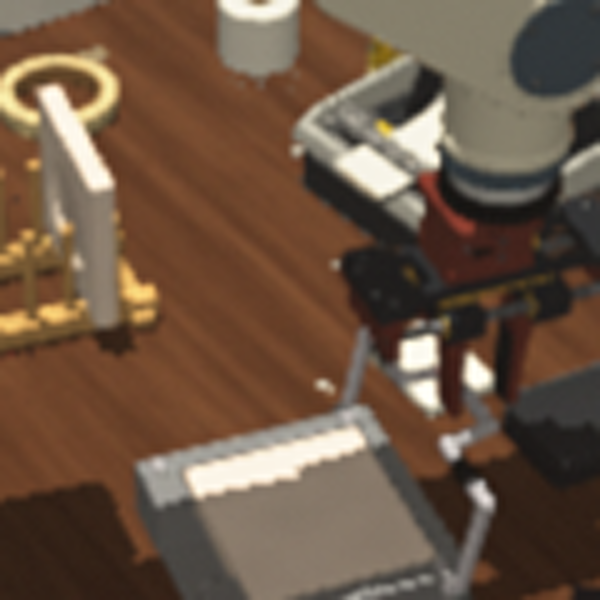

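The bail stands back, with its cross bar near (370,220) and the front finger inside the loop. I lift straight out.

```bash
python3 -m jog '[[0.35,[0,0,0],[0,0,0]],[0.35,[0,-2,0],[0,0,0]],[0.35,[0,-5,0],[0,0,0]],[0.35,[0,-9,0],[0,0,0]],[0.2,[0,-11,-5],[0,0,0]],[0,[0,-11,-10],[0,0,0]],[0,[0,-11,-15],[0,0,0]],[0,[0,-11,-20],[0,0,0]]]'
python3 - <<'E'
from h import *
im=shot('side','s5',(280,130,400,250),5);o,_=state();print(w2m(o['ee_pos']),o['ft_force'],o['qpos'])
P=cloud(im); Q=(P-MO)@Rz(MY)
g=(Q[...,0]>60)&(Q[...,0]<130)&(abs(Q[...,1])<80)&(Q[...,2]>80)&(Q[...,2]<115); q=Q[g]; print(len(q)); print(q[::4].round(0).tolist())
E
```

```text
t: 4.8
ee_pos: [490.2, -126.0, 209.0]
orientation: [-1.098, 1.367, -1.368]
ft_force: [0.4, -0.5, 1.2]
width: 2.6
[-83.96598599   3.62759545 206.54573688] [-7.07198335  0.72809412 -0.74289135] [-2.75385151e-01  2.60392795e-01  1.91769340e+00 -2.40996313e-04
  9.75020680e-01 -5.74619162e-02]
176
[[85.0, 75.0, 113.0], [88.0, 74.0, 109.0], [89.0, 67.0, 110.0], [87.0, 63.0, 109.0], [85.0, 58.0, 110.0], [81.0, 51.0, 112.0], [83.0, 53.0, 106.0], [114.0, 35.0, 110.0], [83.0, 46.0, 107.0], [95.0, 34.0, 113.0], [109.0, 31.0, 111.0], [122.0, 29.0, 109.0], [88.0, 33.0, 112.0], [104.0, 30.0, 109.0], [116.0, 24.0, 110.0], [85.0, 33.0, 108.0], [97.0, 30.0, 107.0], [111.0, 28.0, 104.0], [124.0, 18.0, 109.0], [94.0, 30.0, 104.0], [122.0, 7.0, 114.0], [115.0, 7.0, 108.0], [115.0, -1.0, 110.0], [115.0, -7.0, 110.0], [119.0, -8.0, 106.0], [117.0, -18.0, 110.0], [116.0, -27.0, 114.0], [116.0, -28.0, 111.0], [107.0, -31.0, 112.0], [120.0, -35.0, 111.0], [109.0, -36.0, 111.0], [87.0, -30.0, 108.0], [98.0, -37.0, 112.0], [85.0, -35.0, 110.0], [98.0, -37.0, 107.0], [90.0, -39.0, 107.0], [85.0, -49.0, 114.0], [86.0, -54.0, 113.0], [85.0, -56.0, 110.0], [83.0, -61.0, 112.0], [85.0, -70.0, 115.0], [80.0, -73.0, 114.0], [82.0, -71.0, 108.0], [86.0, -71.0, 103.0]]
```

View pics/s5.png

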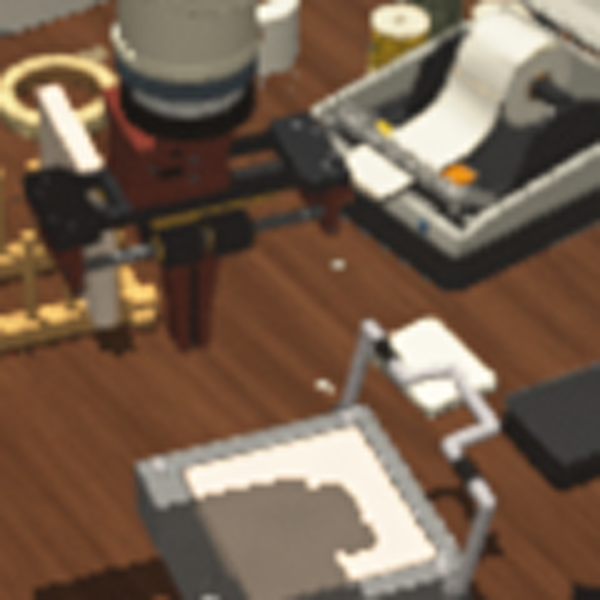

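```bash
python3 - <<'E'
from h import *
o=ctrl.get_obs()
D=[(.42383,1.6307,624.3,221.9),(.18246,1.97745,462.3,222.7),(.4524,1.78356,579.7,148.9),(o['qpos'][1],o['qpos'][2],np.hypot(*o['ee_pos'][:2]),o['ee_pos'][2])]
A=[];b=[]
for a,c,r,z in D:
    A+= [[np.sin(a),np.sin(a+c),1,0],[np.cos(a),np.cos(a+c),0,1]]; b+=[r,z]
x,res,_,sv=np.linalg.lstsq(np.array(A),np.array(b),rcond=None); print(x,sv,np.array(A)@x-b)
E
```

```text
[569.33801814 485.89654641 -46.63569406 -66.97220727] [2.99858868 2.64086767 0.16048863 0.09234336] [-6.64580649  4.10657529 -1.63906608  0.23903466  4.84745719 -3.69873588
  3.43741537 -0.64687408]
```

```bash
cat > log.py <<'E'
from h import *
import json,sys
o=ctrl.get_obs(); open("fk.jsonl","a").write(json.dumps([list(map(float,o[k])) for k in("qpos","ee_pos","orientation")])+"\n")
print(o["qpos"].round(3),w2m(o["ee_pos"]).round(1),o["ft_force"].round(1))
E
python3 log.py
python3 -m jog '[[0,[0,0,0],[0,0.4,0]],[0,[0,0,0],[0,0.4,0]],[0,[0,0,0],[0,0.4,0]],[0,[0,0,0],[0,0.4,0]]]'; python3 log.py
python3 -m jog '[[0,[0,0,0],[-0.3,0,0]],[0,[0,0,0],[-0.3,0,0]],[0,[0,0,0],[-0.3,0,0]],[0,[0,0,0],[-0.3,0,0]]]'; python3 log.py
```

```text
[-0.275  0.26   1.918 -0.     0.975 -0.057] [-84.    3.6 206.5] [-7.1  0.7 -0.7]
t: 5.25
ee_pos: [492.4, -126.5, 209.0]
orientation: [-0.85, 1.648, -1.649]
ft_force: [0.4, 0.4, 0.4]
width: 0.3
[-0.275  0.27   1.897  0.     0.974  0.344] [-71.1   3.3 209. ] [0.4 0.4 0.4]
t: 5.65
ee_pos: [492.4, -126.8, 207.8]
orientation: [-0.994, 1.923, -1.42]
ft_force: [0.1, 0.3, -0.5]
width: 0.5
[-0.327  0.413  1.722  0.088  1.295  0.254] [-71.1   2.9 207.8] [ 0.1  0.3 -0.5]
```

```bash
cat > fk.py <<'E'
from h import *
import json
from scipy.optimize import least_squares
E_=R.from_euler
def fk(q,p):
    h,L1,L2,Lt,r0,yo,e=p[:7]
    R1=E_('z',q[0]).as_matrix(); Ra=R1@E_('y',q[1]).as_matrix(); Rb=Ra@E_('y',q[2]).as_matrix()
    Rc=Rb@E_('z',q[3]).as_matrix()@E_('y',q[4]).as_matrix()
    P=R1@[r0,yo,h]+Ra@[0,0,L1]+Rb@[e,0,L2]
    T=P+Rc@[0,0,Lt]
    return T,Rc@E_('z',q[5]).as_matrix(),P
def data(): return [tuple(map(np.array,json.loads(l))) for l in open("fk.jsonl")]
def fit():
    D=data()
    f=lambda p: np.concatenate([fk(q,p)[0]-x for q,x,_ in D]+[1e-3*(np.array(p)-[260,570,486,330,0,12,0])])
    s=least_squares(f,[260,570,486,330,0,12,0]); return s.x,s.fun
E
python3 - <<'E'
from fk import *
q=[[1.10797825,.423828751,1.63070136,0,1.0885967,-.0190098],[ 4.03611124e-01,1.82459052e-01,1.97744658,0,9.81694833e-01,4.82509513e-01],[-2.72714637e-01,4.52414873e-01,1.78356294,0,9.06390719e-01,-5.22266445e-02]]
x=[[268.095,563.955,221.905],[420.5,192.5,222.7],[561.4,-144.8,148.9]]
r=[[-1.54412677,.34840333,-.34783134],[-1.171,1.267,-1.267],[-1.098,1.37,-1.369]]
L=open("fk.jsonl").read().splitlines()[1:]
with open("fk.jsonl","w") as f:
    for a in(0,): f.write(json.dumps([q[a],x[a],r[a]])+"\n")
    f.write("\n".join(L)+"\n")
p,res=fit(); print(p.round(1)); print(res.round(1))
for q,x,r in data(): print((fk(q,p)[1].T@R.from_rotvec(r).as_matrix()).round(2).tolist())
E
```

```text
[ 3.118e+02  5.634e+02  4.848e+02  3.097e+02 -3.000e-01  1.190e+01
  7.700e+01]
[ 0.  -0.   0.  -0.  -0.   0.   0.   0.  -0.   0.1 -0.  -0.  -0.  -0.
 -0.   0.1]
[[-0.0, 0.0, -1.0], [-1.0, -0.0, 0.0], [-0.0, 1.0, 0.0]]
[[-0.0, -0.0, -1.0], [-1.0, 0.0, -0.0], [0.0, 1.0, -0.0]]
[[-0.0, -0.0, -1.0], [-1.0, 0.0, 0.0], [0.0, 1.0, -0.0]]
```

```bash

python3 -m jog '[[0,[0,-5,0],[0.5,0,0]],[0,[0,-5,0],[0.5,0,0]],[0,[0,-5,0],[0.5,0,0]],[0,[0,-5,0],[0.5,0,0]],[0,[0,-5,0],[0.5,0,0]],[0,[0,-5,0],[0.5,0,0]]]'; python3 log.py
python3 -c "
from h import *
to(m2w([-60,0,330]),ori(MY,1.5,'y',1));to(m2w([-60,0,330]),ori(MY,1.5,'y',-1))"
```

```text
t: 6.25
ee_pos: [504.1, -134.5, 257.3]
orientation: [-0.75, 1.452, -1.777]
ft_force: [0.1, 0.4, 0.7]
width: 0.5
[-0.24   0.147  1.946 -0.096  0.864  0.432] [-57.9  -1.9 257.3] [0.1 0.4 0.7]
shift cm [-0.1, -7.18, 1.19] turn [-0.063, -1.957, 0.15] ang 1.964
shift cm [-0.1, -7.18, 1.19] turn [-0.135, 1.179, -0.057] ang 1.188
```

```bash

python3 -m jog '[[0,[-0.1,-7.2,1.2],[-0.135,1.18,-0.057]],[0,[-0.1,-7.2,1.2],[-0.135,1.18,-0.057]],[0,[-0.1,-7.2,1.2],[-0.135,1.18,-0.057]],[0,[-0.1,-7.2,1.2],[-0.135,1.18,-0.057]],[0,[-0.1,-7.2,1.2],[-0.135,1.18,-0.057]],[0,[-0.1,-7.2,1.2],[-0.135,1.18,-0.057]],[0,[-0.1,-7.2,1.2],[-0.135,1.18,-0.057]],[0,[-0.1,-7.2,1.2],[-0.135,1.18,-0.057]]]'
python3 -m jog '[[0,[0,0,0],[0,0,0]],[0,[0,0,0],[0,0,0]]]'; python3 log.py
python3 - <<'E'
from fk import *
p,res=fit(); print(p.round(1)); print(res.round(1))
def ik(T,M,q0,p):
    C=np.array([[0,0,-1.],[-1,0,0],[0,1,0]])
    lo=[-3,-.9,.09,-1.31,.11,-2.54];hi=[3,2.11,2.58,4.45,2.69,2.54]
    def f(q):
        t,r,_=fk(q,p); return np.concatenate([(t-T)/100,R.from_matrix((r@C).T@M).as_rotvec()])
    s=least_squares(f,np.clip(q0,np.array(lo)+.01,np.array(hi)-.01),bounds=(lo,hi)); return s.x,np.abs(s.fun).max()
for a in(30,40,45,50):
  for P in([-57,0,13],[-40,0,60],[-10,0,110],[45,0,140]):
    for s in(-1,):
      for q0 in([-.27,.4,2.4,3.14,.5,-1.6],[-.27,.4,2.2,0,.3,1.5]):
        q,e=ik(m2w(P),ori(MY,np.radians(a),'y',s),q0,p); print(a,P,q.round(2),round(e,3))
E
```

```text
t: 7.05
ee_pos: [503.6, -133.2, 329.5]
orientation: [-0.322, -2.12, 2.135]
ft_force: [0.1, -0.4, -0.3]
width: 0.3
t: 7.25
ee_pos: [503.2, -133.1, 329.3]
orientation: [-0.313, -2.124, 2.142]
ft_force: [0.1, -1.0, -0.4]
width: 0.6
[-0.284  0.119  1.788  0.004  1.165  1.509] [-59.1  -0.8 329.3] [ 0.1 -1.  -0.4]
[312.4 563.1 484.9 309.6  -0.   11.9  77.5]
[-0.   0.  -0.   0.  -0.  -0.   0.  -0.  -0.   0.  -0.   0.  -0.  -0.
  0.   0.1 -0.  -0.  -0.  -0.  -0.   0.1]
30 [-57, 0, 13] [-0.34  1.03  2.44  3.04  1.37 -1.61] 0.0
30 [-57, 0, 13] [-0.34  1.03  2.44  3.04  1.37 -1.61] 0.0
30 [-40, 0, 60] [-0.33  0.86  2.45  3.04  1.21 -1.59] 0.0
30 [-40, 0, 60] [-0.33  0.86  2.45  3.04  1.21 -1.59] 0.0
30 [-10, 0, 110] [-0.32  0.67  2.41  3.04  0.99 -1.56] 0.0
30 [-10, 0, 110] [-0.32  0.67  2.41  3.04  0.99 -1.56] 0.0
30 [45, 0, 140] [-0.31  0.58  2.31  3.04  0.79 -1.54] 0.0
30 [45, 0, 140] [-0.31  0.58  2.31  3.04  0.79 -1.54] 0.0
40 [-57, 0, 13] [-0.33  0.85  2.42  3.05  1.   -1.59] 0.0
40 [-57, 0, 13] [-0.33  0.85  2.42  3.05  1.   -1.59] 0.0
40 [-40, 0, 60] [-0.32  0.69  2.41  3.04  0.83 -1.56
[... 529 characters left out ...]

45 [-10, 0, 110] [-0.31  0.48  2.32  3.    0.44 -1.51] 0.0
45 [-10, 0, 110] [-0.31  0.48  2.32  3.    0.44 -1.51] 0.0
45 [45, 0, 140] [-0.3   0.44  2.2   2.96  0.29 -1.45] 0.0
45 [45, 0, 140] [-0.3   0.44  2.2   2.96  0.29 -1.45] 0.0
50 [-57, 0, 13] [-0.31  0.71  2.36  3.04  0.63 -1.56] 0.0
50 [-57, 0, 13] [-0.31  0.71  2.36  3.04  0.63 -1.56] 0.0
50 [-40, 0, 60] [-0.31  0.57  2.34  3.02  0.47 -1.53] 0.0
50 [-40, 0, 60] [-0.31  0.57  2.34  3.02  0.47 -1.53] 0.0
50 [-10, 0, 110] [-0.3   0.44  2.27  2.96  0.28 -1.45] 0.0
50 [-10, 0, 110] [-0.3   0.44  2.27  2.96  0.28 -1.45] 0.0
50 [45, 0, 140] [-0.29  0.42  2.15  2.8   0.13 -1.29] 0.0
50 [45, 0, 140] [-0.29  0.42  2.15  2.8   0.13 -1.29] 0.0
```

```bash
cat >> fk.py <<'E'
C0=np.array([[0,0,-1.],[-1,0,0],[0,1,0]])
LO=[-3,-.9,.09,-1.31,.11,-2.54];HI=[3,2.11,2.58,4.45,2.69,2.54]
PP=np.array([312.4,563.1,484.9,309.6,0,11.9,77.5])
def ik(T,M,q0,p=PP):
    def f(q):
        t,r,_=fk(q,p); return np.concatenate([(t-T)/100,R.from_matrix((r@C0).T@M).as_rotvec()])
    s=least_squares(f,np.clip(q0,np.array(LO)+.01,np.array(HI)-.01),bounds=(LO,HI)); return s.x,np.abs(s.fun).max()
def q2pose(q): t,r,_=fk(q,PP); return t,r@C0
E
python3 - <<'E'
from fk import *
for q3 in(1.9,2.0,2.1):
    t,M=q2pose([-.29,.1,q3,0.,.35,1.5]); print(t.round(0),w2m(t).round(0),M[:,1].round(2))
t,M=q2pose([-.29,.1,2.0,0,.35,1.5]); to(t,M)
E
```

```text
[ 660. -185.  383.] [105. -16. 383.] [ 0.68 -0.2  -0.7 ]
[ 610. -170.  323.] [ 53. -13. 323.] [ 0.61 -0.18 -0.77]
[ 555. -153.  268.] [ -4.  -9. 268.] [ 0.53 -0.16 -0.83]
shift cm [-11.15, 1.46, 1.2] turn [0.047, -0.005, 0.621] ang 0.622
```

```bash

python3 -m jog '[[0,[-11.1,1.5,1.2],[0.047,-0.005,0.621]],[0,[-11.1,1.5,1.2],[0.047,-0.005,0.621]],[0,[-11.1,1.5,1.2],[0.047,-0.005,0.621]],[0,[-11.1,1.5,1.2],[0.047,-0.005,0.621]],[0,[-11.1,1.5,1.2],[0.047,-0.005,0.621]],[0,[-11.1,1.5,1.2],[0.047,-0.005,0.621]]]'; python3 log.py
python3 - <<'E'
from fk import *
for j in(.2,.4,.6,.8,1.,1.2,1.4,1.6):
    to(*q2pose([-.29,.1,2.0,j,.35,1.5-j*.97]))
E
```

```text
t: 7.85
ee_pos: [607.8, -169.1, 321.0]
orientation: [0.879, 1.763, -2.012]
ft_force: [0.4, -0.2, -0.1]
width: 0.4
[-0.289  0.098  2.005 -0.009  0.348  1.509] [ 50.9 -12.6 321. ] [ 0.4 -0.2 -0.1]
shift cm [-0.63, -0.05, -2.08] turn [-0.07, -0.006, 0.013] ang 0.071
shift cm [-1.36, -0.27, -4.06] turn [-0.134, -0.012, 0.037] ang 0.139
shift cm [-2.44, -0.63, -5.84] turn [-0.192, -0.016, 0.074] ang 0.206
shift cm [-3.83, -1.1, -7.37] turn [-0.242, -0.02, 0.12] ang 0.271
shift cm [-5.48, -1.67, -8.57] turn [-0.283, -0.021, 0.176] ang 0.334
shift cm [-7.32, -2.33, -9.4] turn [-0.312, -0.021, 0.238] ang 0.393
shift cm [-9.27, -3.03, -9.83] turn [-0.328, -0.019, 0.305] ang 0.449
shift cm [-11.26, -3.76, -9.84] turn [-0.331, -0.014, 0.374] ang 0.5
```

```bash

python3 -m jog '[[0,[-0.6,0,-2.1],[-0.07,-0.006,0.013]],[0,[-1.4,-0.3,-4.1],[-0.134,-0.012,0.037]],[0,[-2.4,-0.6,-5.8],[-0.192,-0.016,0.074]],[0,[-3.8,-1.1,-7.4],[-0.242,-0.02,0.12]],[0,[-5.5,-1.7,-8.6],[-0.283,-0.021,0.176]],[0,[-7.3,-2.3,-9.4],[-0.312,-0.021,0.238]],[0,[-9.3,-3.0,-9.8],[-0.328,-0.019,0.305]],[0,[-11.3,-3.8,-9.8],[-0.331,-0.014,0.374]]]'; python3 log.py
python3 - <<'E'
from fk import *
for j in(1.8,2.,2.2,2.4,2.6,2.8,2.95,3.05):
    to(*q2pose([-.29,.1,2.0,j,.35,1.5-j*.97]))
E
```

```text
t: 8.65
ee_pos: [696.2, -84.8, 421.2]
orientation: [0.996, 1.699, -1.436]
ft_force: [-0.4, 1.1, 0.5]
width: 0.6
[-0.291  0.1    1.994  1.606  0.351 -0.057] [118.4  89.2 421.2] [-0.4  1.1  0.5]
shift cm [-1.56, -0.11, 0.26] turn [0.01, -0.005, 0.06] ang 0.061
shift cm [-3.56, -0.31, 0.96] turn [0.033, -0.01, 0.125] ang 0.129
shift cm [-5.37, -0.64, 2.01] turn [0.068, -0.015, 0.183] ang 0.196
shift cm [-6.92, -1.1, 3.38] turn [0.114, -0.019, 0.235] ang 0.262
shift cm [-8.16, -1.66, 5.01] turn [0.169, -0.021, 0.276] ang 0.324
shift cm [-9.03, -2.3, 6.83] turn [0.231, -0.021, 0.306] ang 0.384
shift cm [-9.42, -2.82, 8.28] turn [0.281, -0.019, 0.321] ang 0.427
shift cm [-9.55, -3.18, 9.27] turn [0.315, -0.018, 0.326] ang 0.454
```

The wrist flip tracks the plan exactly.

```bash

python3 -m jog '[[0,[-1.6,-0.1,0.3],[0.01,-0.005,0.06]],[0,[-3.6,-0.3,1.0],[0.033,-0.01,0.125]],[0,[-5.4,-0.6,2.0],[0.068,-0.015,0.183]],[0,[-6.9,-1.1,3.4],[0.114,-0.019,0.235]],[0,[-8.2,-1.7,5.0],[0.169,-0.021,0.276]],[0,[-9.0,-2.3,6.8],[0.231,-0.021,0.306]],[0,[-9.4,-2.8,8.3],[0.281,-0.019,0.321]],[0,[-9.5,-3.2,9.3],[0.315,-0.018,0.326]]]'; python3 log.py
python3 - <<'E'
from fk import *
to(m2w([-130,0,150]),ori(MY,np.radians(40),'y',-1))
q=[-.29,.1,2.,3.05,.35,-1.46]
for P,a in(([90,0,420],20),([0,0,350],30),([-130,0,150],40),([-130,0,60],40),([-90,0,30],40),([-57,0,13],40)):
    q,e=ik(m2w(P),ori(MY,np.radians(a),'y',-1),q); print(P,q.round(2),round(e,3))
im=shot('top','t6',(300,150,420,250),6)
E
```

```text
t: 9.45
ee_pos: [714.5, -192.4, 504.6]
orientation: [1.355, 1.245, -1.514]
ft_force: [0.6, 0.4, 0.7]
width: 0.4
[-0.291  0.1    2.001  3.059  0.348 -1.469] [160.1 -11.6 504.6] [0.6 0.4 0.7]
shift cm [40.12, -22.12, 1.14] turn [-0.027, -0.045, -0.516] ang 0.519
[90, 0, 420] [-0.3   0.06  2.14  2.89  0.29 -1.35] 0.0
[0, 0, 350] [-0.32 -0.02  2.29  2.7   0.19 -1.18] 0.0
[-130, 0, 150] [-0.36  0.33  2.58  2.96  0.62 -1.51] 0.024
[-130, 0, 60] [-0.36  0.75  2.58  3.02  1.04 -1.6 ] 0.016
[-90, 0, 30] [-0.34  0.83  2.49  3.04  1.05 -1.59] 0.0
[-57, 0, 13] [-0.33  0.85  2.42  3.05  1.   -1.59] 0.0
```

View pics/t6.png

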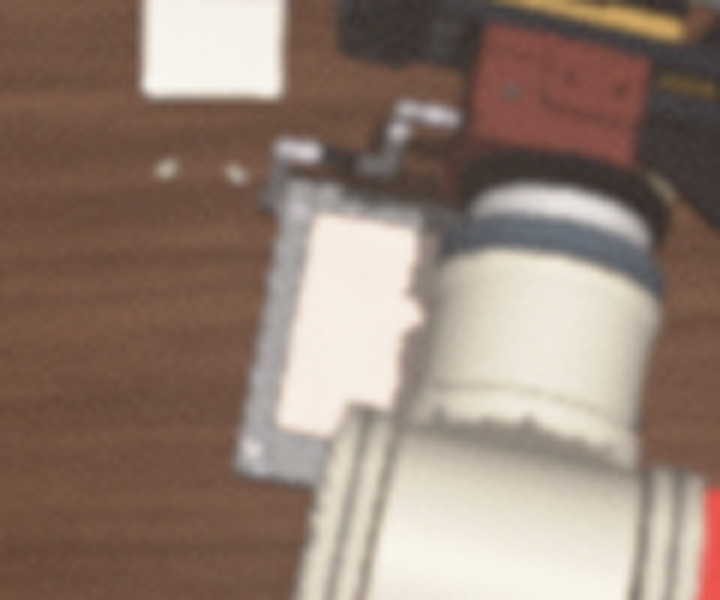

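```bash
python3 - <<'E'
from fk import *
o,C=state(); q=o["qpos"]; T1=m2w([-75,0,110]); M1=ori(MY,np.radians(40),'y',-1)
w=R.from_matrix(C.T@M1).as_rotvec()
for k in np.linspace(0,1,9):
    q,e=ik(o["ee_pos"]+(T1-o["ee_pos"])*k, C@R.from_rotvec(w*k).as_matrix(),q); print(q.round(2),round(e,3))
to(T1,M1)
E
```

```text
[-0.29  0.1   2.    3.06  0.35 -1.47] 0.0
[-0.3   0.1   2.08  3.04  0.37 -1.46] 0.0
[-0.3   0.11  2.15  3.02  0.39 -1.45] 0.0
[-0.31  0.14  2.22  3.01  0.42 -1.45] 0.0
[-0.31  0.18  2.29  3.    0.46 -1.46] 0.0
[-0.32  0.23  2.35  3.    0.51 -1.48] 0.0
[-0.32  0.31  2.4   3.    0.58 -1.5 ] 0.0
[-0.33  0.41  2.45  3.01  0.65 -1.52] 0.0
[-0.33  0.52  2.49  3.02  0.74 -1.55] 0.0
shift cm [43.06, -15.97, 0.98] turn [-0.029, -0.046, -0.516] ang 0.519
```

```bash

python3 -m jog '[[0,[5.4,-2,0.1],[-0.004,-0.006,-0.065]],[0,[10.8,-4,0.2],[-0.007,-0.012,-0.13]],[0,[16.1,-6,0.4],[-0.011,-0.017,-0.194]],[0,[21.5,-8,0.5],[-0.015,-0.023,-0.258]],[0,[26.9,-10,0.6],[-0.018,-0.029,-0.322]],[0,[32.3,-12,0.7],[-0.022,-0.035,-0.387]],[0,[37.7,-14,0.9],[-0.025,-0.04,-0.451]],[0,[43.0,-16,1.0],[-0.029,-0.046,-0.516]]]'; python3 log.py
python3 - <<'E'
from fk import *
M1=ori(MY,np.radians(40),'y',-1)
to(m2w([-75,0,110]),M1); to(m2w([-84,0,40]),M1)
E
```

```text
t: 10.3
ee_pos: [515.8, -135.0, 160.0]
orientation: [1.011, 1.669, -1.845]
ft_force: [0.2, 1.1, -1.4]
width: 0.4
[-0.327  0.356  2.422  2.969  0.511 -1.488] [-46.4   0.2 160. ] [ 0.2  1.1 -1.4]
shift cm [5.67, 1.03, 0.02] turn [0.005, 0.002, 0.002] ang 0.006
shift cm [11.6, 4.85, 0.03] turn [0.005, 0.002, 0.002] ang 0.006
```

```bash

python3 -m jog '[[0,[4,1,0],[0,0,0]],[0,[8,3,0],[0,0,0]],[0,[11.6,4.8,0],[0,0,0]],[0,[11.6,4.8,0],[0,0,0]],[0,[11.6,4.8,0],[0,0,0]]]'; python3 log.py
python3 - <<'E'
from fk import *
to(m2w([-84,0,40]),ori(MY,np.radians(40),'y',-1))
shot('side','s7',(250,150,390,270),5)
E
```

```text
t: 10.8
ee_pos: [478.1, -126.1, 39.1]
orientation: [1.011, 1.673, -1.847]
ft_force: [0.5, 0.1, 0.6]
width: 0.4
[-0.341  0.786  2.486  3.029  0.997 -1.585] [-85.2   0.5  39.1] [0.5 0.1 0.6]
shift cm [-0.14, 0.03, 0.05] turn [0.005, -0.0, 0.006] ang 0.008
```

View pics/s7.png

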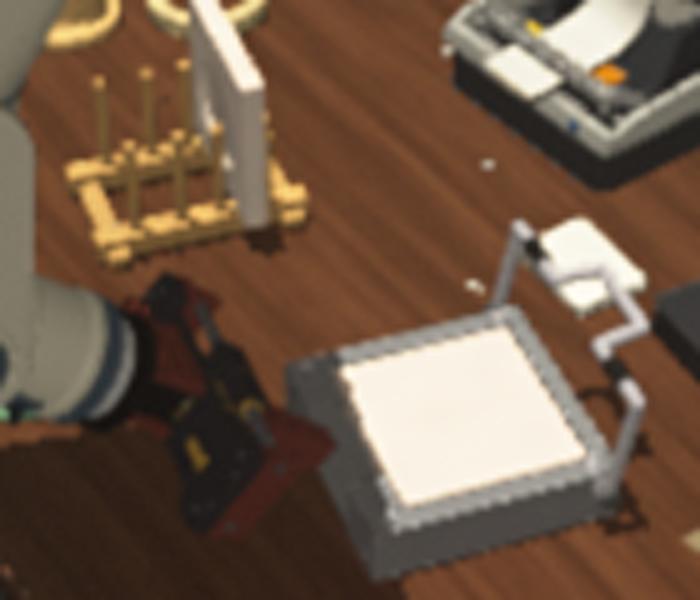

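```bash

python3 -m jog '[[0,[0.6,1.3,0],[0,0,0]],[0,[1.1,2.6,0],[0,0,0]],[0,[1.1,2.6,0],[0,0,0]],[0,[0.8,3.0,0],[0,0,0]],[0,[0.5,3.4,0],[0,0,0]],[0,[0.5,3.4,0],[0,0,0]]]'; python3 log.py
python3 -c "
from fk import *
shot('side','s8',(270,190,390,270),6)"
```

```text
t: 11.45
ee_pos: [501.5, -131.7, 16.8]
orientation: [1.015, 1.667, -1.844]
ft_force: [0.1, -0.5, -0.4]
width: 0.2
[-0.331  0.844  2.427  3.039  1.003 -1.585] [-61.1   0.2  16.8] [ 0.1 -0.5 -0.4]
```

View pics/s8.png

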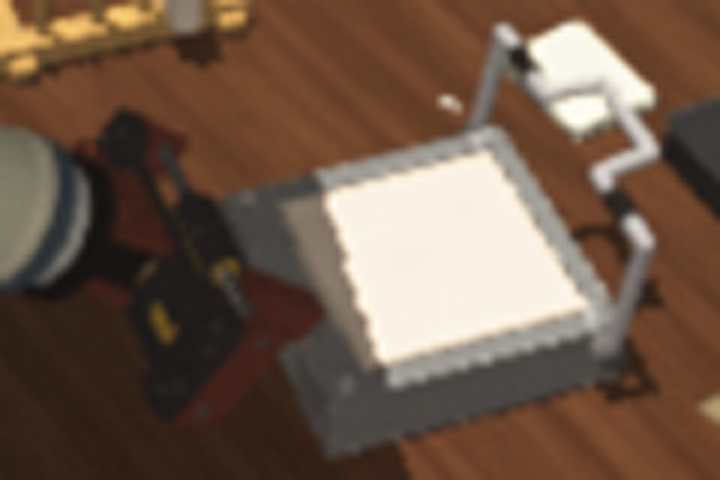

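```bash

python3 -m jog '[[0,[0.25,0.2,0],[0,0,0]],[0,[0.25,0.2,0],[0,0,0]],[0,[0.0,0.5,0],[0,0,0]],[0,[0.0,0.5,0],[0,0,0]]]'; python3 log.py;python3 -m jog '[[0,[-0.2,0.2,0],[0,0,0]],[0,[-0.2,0.2,0],[0,0,0]]]'; python3 log.py
```

```text
t: 11.9
ee_pos: [502.1, -131.7, 11.7]
orientation: [1.013, 1.671, -1.847]
ft_force: [-7.8, 1.8, 12.8]
width: 0.7
[-0.33   0.855  2.422  3.041  1.003 -1.584] [-60.5   0.4  11.7] [-7.8  1.8 12.8]
t: 12.1
ee_pos: [504.4, -132.1, 11.7]
orientation: [1.012, 1.672, -1.847]
ft_force: [-8.7, 2.0, 11.4]
width: 0.6
[-0.329  0.852  2.417  3.041  0.994 -1.583] [-58.1   0.5  11.7] [-8.7  2.  11.4]
```

```bash

python3 -m jog '[[0,[-0.15,-0.1,0],[0,0,0]],[0,[-0.15,-0.1,0],[0,0,0]]]'; python3 log.py;python3 -m jog '[[0,[-0.15,0.2,0],[0,0,0]],[0,[-0.15,0.2,0],[0,0,0]]]'; python3 log.py;python3 -m jog '[[0,[-0.15,0.2,0],[0,0,0]],[0,[-0.15,0.2,0],[0,0,0]]]'; python3 log.py
```

```text
t: 12.3
ee_pos: [506.1, -132.7, 13.0]
orientation: [1.012, 1.671, -1.847]
ft_force: [-0.1, 0.1, -0.8]
width: 0.3
[-0.329  0.847  2.414  3.041  0.987 -1.583] [-56.4   0.3  13. ] [-0.1  0.1 -0.8]
t: 12.5
ee_pos: [508.7, -133.2, 12.6]
orientation: [1.012, 1.672, -1.847]
ft_force: [-1.7, 0.7, -1.4]
width: 0.4
[-0.328  0.845  2.409  3.041  0.98  -1.582] [-53.7   0.3  12.6] [-1.7  0.7 -1.4]
t: 12.7
ee_pos: [509.6, -133.4, 12.2]
orientation: [1.011, 1.674, -1.849]
ft_force: [-6.7, 0.9, 0.6]
width: 0.7
[-0.327  0.844  2.406  3.042  0.973 -1.581] [-52.8   0.4  12.2] [-6.7  0.9  0.6]
```

```bash
cat > arc.py <<'E'
import numpy as np,sys
a=np.radians(40); L=9.5
d=np.array([np.cos(a),-np.sin(a)]); xt=np.array([-np.sin(a),-np.cos(a)]); up=-10*xt
def tcp(f):
    f=np.radians(f)
    P=np.array([70-16*np.sin(f)-124*np.cos(f),26+124*np.sin(f)])
    c=P+L*(d if f<=a else np.array([np.cos(f),-np.sin(f)]))
    return c-up
c0=np.array(eval(sys.argv[1]))
for f in eval(sys.argv[2]):
    t=tcp(f); s=t-c0; print(f,t.round(1),"x %.2f y %.2f"%(s@xt/10,s@d/10))
E
python3 arc.py '[-51.4,12.8]' '[0,3,6,10,15,20,25,30,35,40]'
```

```text
0 [-53.2  12.2] x 0.16 y -0.10
3 [-53.8  18.7] x -0.30 y -0.57
6 [-54.1  25.2] x -0.77 y -1.01
10 [-54.   33.8] x -1.44 y -1.55
15 [-53.1  44.3] x -2.31 y -2.15
20 [-51.1  54.6] x -3.22 y -2.67
25 [-48.3  64.6] x -4.17 y -3.09
30 [-44.5  74.2] x -5.15 y -3.42
35 [-39.9  83.4] x -6.14 y -3.65
40 [-34.4  91.9] x -7.15 y -3.79
```

```bash

python3 -m jog '[[0,[-0.3,-0.45,0],[0,0,0]],[0,[-0.8,-0.9,0],[0,0,0]],[0,[-1.1,-1.2,0],[0,0,0]],[0,[-1.45,-1.45,0],[0,0,0]],[0,[-1.45,-1.45,0],[0,0,0]]]'; python3 log.py
python3 -c "
from fk import *
shot('side','s9',(270,190,390,270),6)"
```

```text
t: 13.2
ee_pos: [509.8, -133.5, 34.3]
orientation: [1.013, 1.67, -1.846]
ft_force: [-4.0, 2.0, -0.1]
width: 0.2
[-0.328  0.777  2.42   3.037  0.926 -1.575] [-52.5   0.3  34.3] [-4.   2.  -0.1]
```

View pics/s9.png

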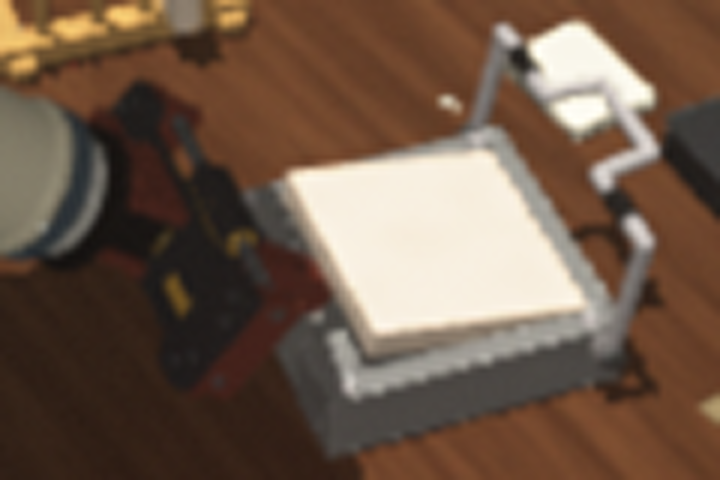

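The plate's front edge is up (front left corner at about (318,219) in the full frame) and rides on the fingertip. I continue along the arc.

```bash
python3 arc.py '[-53.2,33.2]' '[10,15,20,25,30,35,40]'
python3 -m jog '[[0,[-0.4,-0.2,0],[0,0,0]],[0,[-0.9,-0.5,0],[0,0,0]],[0,[-1.3,-0.8,0],[0,0,0]],[0,[-1.8,-1.0,0],[0,0,0]],[0,[-2.2,-1.2,0],[0,0,0]],[0,[-2.7,-1.4,0],[0,0,0]],[0,[-3.2,-1.6,0],[0,0,0]],[0,[-3.7,-1.8,0],[0,0,0]]]';python3 log.py
python3 -c "
from fk import *
shot('side','s10',(270,160,390,270),5)"
```

```text
10 [-54.   33.8] x 0.01 y -0.10
15 [-53.1  44.3] x -0.86 y -0.70
20 [-51.1  54.6] x -1.77 y -1.22
25 [-48.3  64.6] x -2.72 y -1.64
30 [-44.5  74.2] x -3.70 y -1.97
35 [-39.9  83.4] x -4.70 y -2.21
40 [-34.4  91.9] x -5.71 y -2.34
t: 14.05
ee_pos: [520.1, -136.0, 74.0]
orientation: [1.013, 1.67, -1.846]
ft_force: [0.0, 0.4, -1.2]
width: 0.6
[-0.325  0.642  2.415  3.027  0.785 -1.554] [-42.    0.2  74. ] [ 0.   0.4 -1.2]
```

View pics/s10.png

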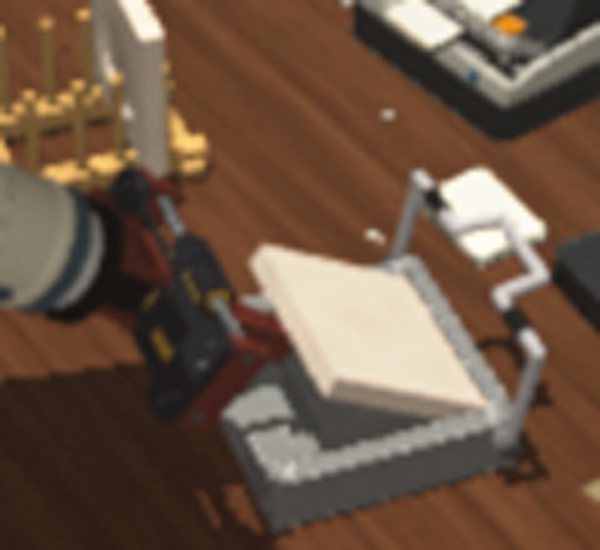

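```bash
python3 arc.py '[-43.2,73.1]' '[30,35,40,45,50,55,60,65,70]'
```

```text
30 [-44.5  74.2] x -0.00 y -0.18
35 [-39.9  83.4] x -1.00 y -0.41
40 [-34.4  91.9] x -2.01 y -0.54
45 [-28.7  99.3] x -2.94 y -0.57
50 [-22.3 106.1] x -3.87 y -0.52
55 [-15.2 112.1] x -4.79 y -0.36
60 [ -7.5 117.5] x -5.69 y -0.12
65 [  0.7 122.1] x -6.58 y 0.21
70 [  9.4 125.9] x -7.43 y 0.63
```

```bash

python3 -m jog '[[0,[-0.7,-0.2,0],[0,0,0]],[0,[-1.4,-0.3,0],[0,0,0]],[0,[-2.0,-0.4,0],[0,0,0]],[0,[-2.6,-0.4,0],[0,0,0]],[0,[-3.3,-0.35,0],[0,0,0]],[0,[-3.9,-0.3,0],[0,0,0]],[0,[-4.5,-0.2,0],[0,0,0]],[0,[-5.1,-0.1,0],[0,0,0]]]';python3 log.py
python3 -c "
from fk import *
shot('side','s11',(270,160,390,270),5)"
```

```text
t: 14.9
ee_pos: [551.4, -143.1, 113.3]
orientation: [1.013, 1.67, -1.846]
ft_force: [0.6, 0.1, -1.2]
width: 0.5
[-0.315  0.519  2.354  3.012  0.603 -1.522] [ -9.9   0.2 113.3] [ 0.6  0.1 -1.2]
```

View pics/s11.png

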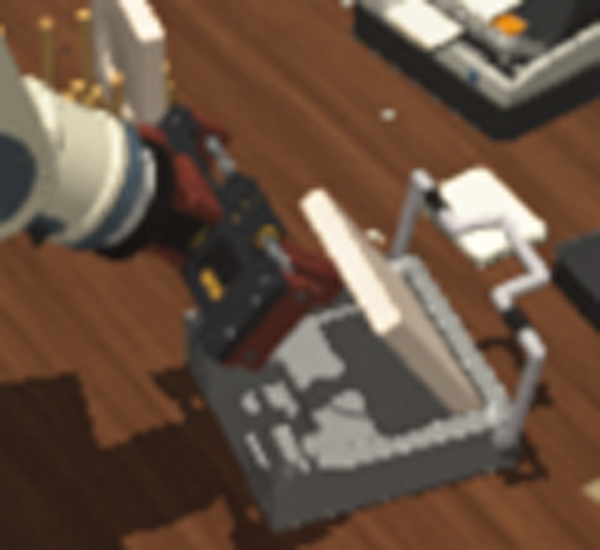

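```bash
python3 arc.py '[-11.2,112.8]' '[57,60,65,70,75,80,85,90,95,100]'
```

```text
57 [-12.2 114.4] x -0.06 y -0.18
60 [ -7.5 117.5] x -0.60 y -0.02
65 [  0.7 122.1] x -1.48 y 0.31
70 [  9.4 125.9] x -2.33 y 0.73
75 [ 18.5 128.9] x -3.14 y 1.24
80 [ 27.9 131.1] x -3.92 y 1.82
85 [ 37.7 132.4] x -4.64 y 2.48
90 [ 47.6 132.8] x -5.31 y 3.21
95 [ 57.6 132.4] x -5.92 y 4.01
100 [ 67.7 131.1] x -6.47 y 4.87
```

```bash

python3 -m jog '[[0,[-0.6,0,0],[0,0,0]],[0,[-1.2,0.2,0],[0,0,0]],[0,[-1.8,0.45,0],[0,0,0]],[0,[-2.3,0.75,0],[0,0,0]],[0,[-2.8,1.05,0],[0,0,0]],[0,[-3.3,1.4,0],[0,0,0]],[0,[-3.8,1.75,0],[0,0,0]],[0,[-4.3,2.2,0],[0,0,0]]]';python3 log.py
python3 -m jog '[[0,[-0.4,0.4,0],[0,0,0]],[0,[-0.7,0.8,0],[0,0,0]],[0,[-1.0,1.1,0],[0,0,0]],[0,[-1.25,1.4,0],[0,0,0]],[0,[-1.25,1.4,0],[0,0,0]]]';python3 log.py
python3 -c "
from fk import *
shot('side','s12',(270,160,390,270),5)"
```

```text
t: 15.75
ee_pos: [594.8, -153.0, 131.7]
orientation: [1.013, 1.671, -1.847]
ft_force: [-0.2, -0.8, 0.1]
width: 0.5
[-0.304  0.489  2.261  3.     0.48  -1.497] [ 34.7   0.2 131.7] [-0.2 -0.8  0.1]
t: 16.25
ee_pos: [613.2, -157.1, 132.2]
orientation: [1.013, 1.67, -1.846]
ft_force: [-0.4, 0.7, 0.3]
width: 0.5
[-0.3    0.5    2.223  2.999  0.453 -1.491] [ 53.4   0.3 132.2] [-0.4  0.7  0.3]
```

View pics/s12.png

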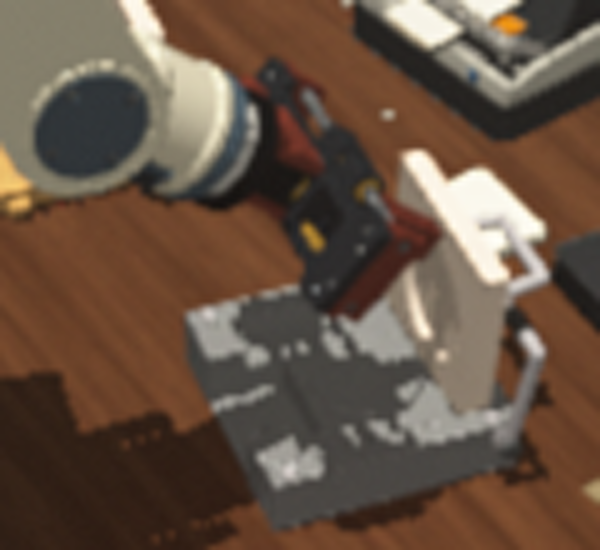

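```bash

python3 -m jog '[[0,[-0.2,0.3,0],[0,0,0]],[0,[-0.4,0.55,0],[0,0,0]],[0,[-0.6,0.8,0],[0,0,0]],[0,[-0.7,1.0,0],[0,0,0]],[0,[-0.7,1.0,0],[0,0,0]]]';python3 log.py
python3 -c "
from fk import *
shot('side','s13',(270,160,390,270),5)"
```

```text
t: 16.8
ee_pos: [624.8, -159.7, 131.0]
orientation: [1.013, 1.67, -1.846]
ft_force: [-1.0, 0.7, 1.3]
width: 0.3
[-0.298  0.511  2.198  2.999  0.439 -1.489] [ 65.3   0.4 131. ] [-1.   0.7  1.3]
```

View pics/s13.png

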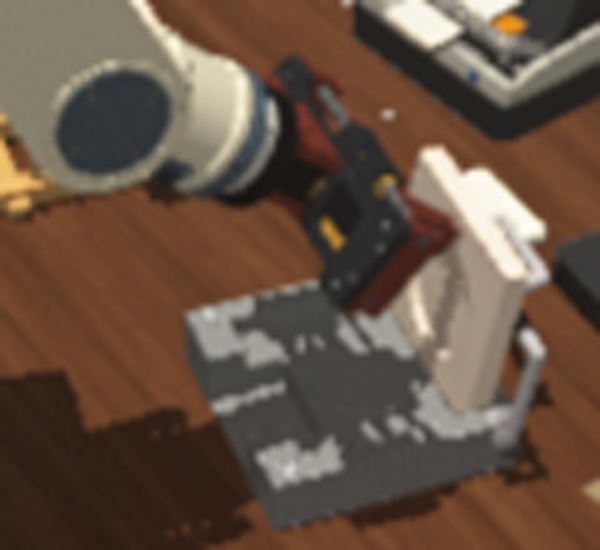

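```bash

python3 -m jog '[[0,[0.1,-0.2,0],[0,0,0]],[0,[0.2,-0.5,0],[0,0,0]],[0,[0.3,-1.0,0],[0,0,0]],[0,[0.3,-2.0,0],[0,0,0]],[0,[0.3,-4,0],[0,0,0]],[0,[0.3,-7,0],[0,0,0]],[0,[0.3,-10,0],[0,0,0]],[0,[0.3,-10,0],[0,0,0]]]';python3 log.py
python3 - <<'E'
from fk import *
im=shot('side','s14',(270,140,390,260),5)
P=cloud(im);Q=(P-MO)@Rz(MY)
c=im["color"].astype(int)
w=(c.min(-1)>140)&(c.max(-1)-c.min(-1)<50)
g=w&(Q[...,0]>40)&(Q[...,0]<115)&(abs(Q[...,1])<75)&(Q[...,2]>50)&(Q[...,2]<170); q=Q[g]
top=q[q[:,2]>140]; print(len(q),len(top),top.mean(0),top.min(0),top.max(0))
f=q[(q[:,2]<143)&(q[:,2]>55)]
A=np.c_[f[:,2],f[:,1],np.ones(len(f))];s=np.linalg.lstsq(A,f[:,0],rcond=None)[0];print("x=a z+b y+c",s)
E
```

```text
t: 17.65
ee_pos: [545.8, -142.1, 195.0]
orientation: [1.014, 1.669, -1.846]
ft_force: [0.2, -0.6, 0.2]
width: 0.3
[-0.317  0.277  2.345  2.926  0.356 -1.428] [-1.56e+01 -1.00e-01  1.95e+02] [ 0.2 -0.6  0.2]
203 158 [ 80.84322496  -5.48479392 150.46206563] [ 71.41018933 -66.78032682 141.18655181] [ 92.09993455  66.09435457 156.07194954]
x=a z+b y+c [ 0.80537568  0.05412499 12.38961749]
```

View pics/s14.png

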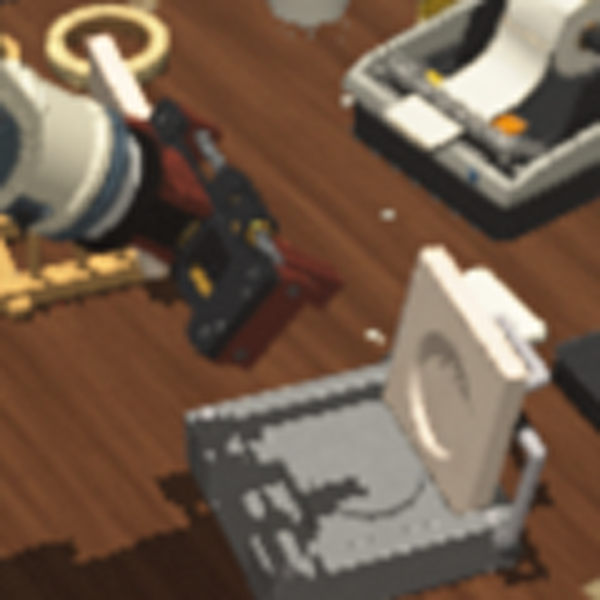

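```bash
cat > jp.py <<'E'
from fk import *
def path(q1,n,ks,qs=None):
    o,C=state(); q0=np.array(qs) if qs is not None else o["qpos"]; q1=np.array(q1); pr=None
    for k in ks:
        t,M=q2pose(q0+(q1-q0)*k/n)
        d=C.T@(t-o["ee_pos"])/10; w=R.from_matrix(C.T@M).as_rotvec()
        st="" if pr is None else "step %.0fmm %.2frad"%(np.linalg.norm(t-pr[0]),R.from_matrix(pr[1].T@M).magnitude())
        print("[0,%s,%s],"%(str(d.round(1).tolist()).replace(" ",""),str(w.round(3).tolist()).replace(" ","")),w2m(t).round(0),st); pr=(t,M)
E
python3 - <<'E'
from jp import *
path([-.3,.1,2.2,0,.6,-.03],16,range(1,17))
E
```

```text
[0,[-1.2,-0.2,-2.1],[-0.066,-0.086,0.023]], [ -7.  21. 205.] 
[0,[-2.0,-0.5,-4.2],[-0.132,-0.173,0.039]], [ -5.  42. 214.] step 23mm 0.11rad
[0,[-2.5,-1.0,-6.2],[-0.198,-0.261,0.047]], [ -6.  62. 220.] step 21mm 0.11rad
[0,[-2.5,-1.6,-8.1],[-0.262,-0.349,0.047]], [-10.  81. 224.] step 20mm 0.11rad
[0,[-2.1,-2.3,-9.8],[-0.323,-0.439,0.039]], [-18.  98. 225.] step 19mm 0.11rad
[0,[-1.3,-3.0,-11.2],[-0.381,-0.53,0.022]], [-29. 112. 224.] step 17mm 0.11rad
[0,[-0.2,-3.8,-12.2],[-0.433,-0.622,-0.003]], [-42. 122. 221.] step 17mm 0.11rad
[0,[1.1,-4.6,-12.8],[-0.478,-0.715,-0.037]], [-56. 127. 216.] step 16mm 0.11rad
[0,[2.5,-5.3,-12.8],[-0.516,-0.809,-0.079]], [-71. 128. 210.] step 16mm 0.11rad
[0,[4.0,-6.1,-12.4],[-0.545,-0.904,-0.127]], [-87. 123. 204.] step 17mm 0.11rad
[0,[5.5,-6.8,-11.4],[-0.563,-1.0,-0.183]], [-101.  113.  197.] step 19mm 0.11rad
[0,[6.7,-7.4,-9.9],[-0.569,-1.096,-0.244]], [-114.   98.  191.] step 21mm 0.11rad
[0,[7.8,-8.0,-7.9],[-0.563,-1.192,-0.309]], [-125.   78.  187.] step 23mm 0.11rad
[0,[8.4,-8.5,-5.5],[-0.544,-1.288,-0.378]], [-133.   54.  185.] step 26mm 0.12rad
[0,[8.7,-8.9,-2.7],[-0.511,-1.383,-0.448]], [-138.   26.  186.] step 28mm 0.12rad
[0,[8.4,-9.4,0.4],[-0.463,-1.476,-0.518]], [-139.   -4.  191.] step 31mm 0.12rad
```

```bash

python3 -m jog '[[0,[-1.2,-0.2,-2.1],[-0.066,-0.086,0.023]],[0,[-2.0,-0.5,-4.2],[-0.132,-0.173,0.039]],[0,[-2.5,-1.0,-6.2],[-0.198,-0.261,0.047]],[0,[-2.5,-1.6,-8.1],[-0.262,-0.349,0.047]],[0,[-2.1,-2.3,-9.8],[-0.323,-0.439,0.039]],[0,[-1.3,-3.0,-11.2],[-0.381,-0.53,0.022]],[0,[-0.2,-3.8,-12.2],[-0.433,-0.622,-0.003]],[0,[1.1,-4.6,-12.8],[-0.478,-0.715,-0.037]]]'; python3 log.py
python3 - <<'E'
from jp import *
path([-.3,.1,2.2,0,.6,-.03],8,range(1,9))
E
```

```text
t: 18.5
ee_pos: [535.0, -8.1, 214.2]
orientation: [0.089, 1.542, -1.455]
ft_force: [-0.4, -0.3, -0.1]
width: 0.3
[-0.307  0.195  2.269  1.459  0.479 -0.728] [-55.8 128.2 214.2] [-0.4 -0.3 -0.1]
[0,[1.0,-0.4,-1.3],[-0.052,-0.084,-0.045]], [-71. 129. 208.] 
[0,[2.3,-1.0,-2.2],[-0.098,-0.167,-0.099]], [-86. 124. 202.] step 17mm 0.11rad
[0,[3.9,-1.7,-2.8],[-0.137,-0.249,-0.162]], [-101.  114.  196.] step 19mm 0.11rad
[0,[5.8,-2.7,-2.8],[-0.168,-0.329,-0.233]], [-114.   99.  190.] step 21mm 0.11rad
[0,[7.7,-3.8,-2.4],[-0.191,-0.409,-0.31]], [-125.   79.  186.] step 23mm 0.11rad
[0,[9.7,-5.2,-1.5],[-0.203,-0.487,-0.394]], [-133.   54.  184.] step 26mm 0.12rad
[0,[11.6,-6.7,-0.0],[-0.206,-0.564,-0.483]], [-138.   26.  186.] step 28mm 0.12rad
[0,[13.3,-8.4,2.0],[-0.196,-0.641,-0.575]], [-139.   -4.  191.] step 31mm 0.12rad
```

```bash

python3 -m jog '[[0,[1.0,-0.4,-1.3],[-0.052,-0.084,-0.045]],[0,[2.3,-1.0,-2.2],[-0.098,-0.167,-0.099]],[0,[3.9,-1.7,-2.8],[-0.137,-0.249,-0.162]],[0,[5.8,-2.7,-2.8],[-0.168,-0.329,-0.233]],[0,[7.7,-3.8,-2.4],[-0.191,-0.409,-0.31]],[0,[9.7,-5.2,-1.5],[-0.203,-0.487,-0.394]],[0,[11.6,-6.7,0],[-0.206,-0.564,-0.483]],[0,[13.3,-8.4,2.0],[-0.196,-0.641,-0.575]]]'; python3 log.py
python3 - <<'E'
from jp import *
a=np.pi/2+.2
to(m2w([84,0,230]),ori(MY,a)); print(ik(m2w([84,0,230]),ori(MY,a),[-.28,.3,2,0,1.1,0]),ik(m2w([77,0,128]),ori(MY,a),[-.28,.3,2,0,1.1,0]))
im=shot('top','t15',(320,160,420,250),6)
P=cloud(im);Q=(P-MO)@Rz(MY)
g=(Q[...,0]>50)&(Q[...,0]<110)&(abs(Q[...,1])<72)&(Q[...,2]>141)&(Q[...,2]<165); q=Q[g]
print(len(q),q.mean(0),np.percentile(q,[2,98],axis=0)); print(cv2.minAreaRect(q[:,:2].astype(np.float32)))
im=load('s14.npz') 
P=cloud(im);Q=(P-MO)@Rz(MY)
g=(Q[...,0]>50)&(Q[...,0]<110)&(abs(Q[...,1])<72)&(Q[...,2]>141)&(Q[...,2]<165); q=Q[g]
print(len(q),q.mean(0),np.percentile(q,[2,98],axis=0)); print(cv2.minAreaRect(q[:,:2].astype(np.float32)))
E
```

```text
t: 19.3
ee_pos: [423.6, -120.2, 190.7]
orientation: [-0.92, 1.197, -1.539]
ft_force: [-0.0, 0.4, -1.1]
width: 0.4
[-0.301  0.101  2.201 -0.005  0.599 -0.026] [-139.6   -5.8  190.7] [-0.   0.4 -1.1]
shift cm [-1.64, 1.5, 22.6] turn [-0.441, -0.049, 0.011] ang 0.444
(array([-0.26420777,  0.57033242,  1.3831084 , -0.00812129,  1.38800035,
       -0.03793081]), np.float64(5.684341886080802e-16)) (array([-0.26459971,  0.66704979,  1.46411613, -0.0086178 ,  1.21027853,
       -0.03675121]), np.float64(1.086911567489814e-10))
250 [ 78.87956555  -1.80675924 148.25483659] [[ 70.77941977 -63.96240249 141.53119732]
 [ 88.59004148  60.75538376 153.65342805]]
((79.19937896728516, -0.8776626586914062), (20.01683235168457, 129.27398681640625), 0.5006568431854248)
204 [ 79.88997288  -5.88332122 149.35486501] [[ 71.45410061 -66.73540965 141.622     ]
 [ 91.23409999  62.91442526 154.39045086]]
((81.53168487548828, -0.8313064575195312), (137.88839721679688, 22.23163414001465), 88.9533920288086)
```

View pics/t15.png

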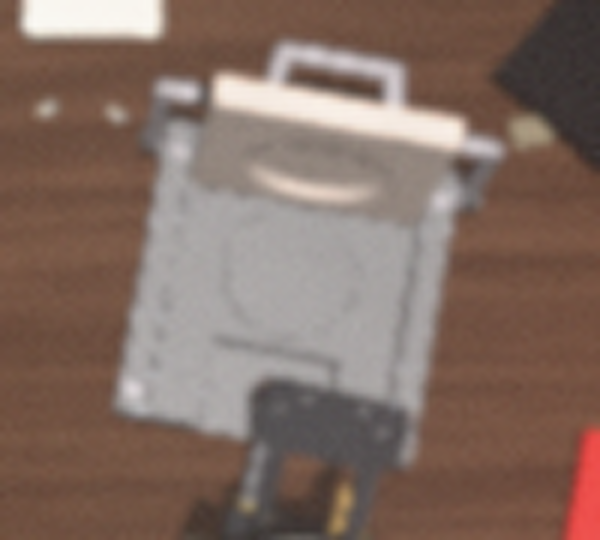

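The top view shows the plate standing, with its bright top edge from about (355,173) to (398,183) in the full frame. I measure that strip.

```bash
python3 - <<'E'
from fk import *
im=load('t15.npz'); c=im["color"].astype(int); m=(c.min(-1)>200); m[:170]=0;m[190:]=0;m[:,:350]=0;m[:,402:]=0
k,l,st,ce=cv2.connectedComponentsWithStats(m.astype(np.uint8)); i=1+np.argmax(st[1:,4]); print(st[i])
v,u=np.where(l==i); X=np.array([w2m(ray(im,a,b,149)) for a,b in zip(u,v)])[:,:2].astype(np.float32); print(cv2.minAreaRect(X),X.mean(0))
to(m2w([84,0,230]),ori(MY,np.pi/2+.2))
E
```

```text
[356 173  41  11 164]
((82.2745361328125, -1.9293785095214844), (15.40372085571289, 126.61640167236328), 0.4226776957511902) [81.11106   -1.9274099]
shift cm [-1.76, 1.62, 22.48] turn [-0.443, -0.046, 0.019] ang 0.446
```

```bash
python3 -c "
from fk import *
to(m2w([92.5,-1,202]),ori(MY,np.pi/2+.2))"
```

```text
shift cm [-1.75, 4.54, 22.64] turn [-0.443, -0.046, 0.019] ang 0.446
```

```bash
python3 -m jog '[[0.42,[-0.3,0.5,4.5],[-0.1,-0.01,0.004]],[0.42,[-0.7,1.3,9],[-0.2,-0.02,0.008]],[0.42,[-1.1,2.2,13.5],[-0.3,-0.03,0.012]],[0.42,[-1.5,3.3,18],[-0.4,-0.04,0.016]],[0.42,[-1.7,4.5,22.6],[-0.443,-0.046,0.019]],[0.42,[-1.7,4.5,22.6],[-0.443,-0.046,0.019]],[0.42,[-1.7,4.5,22.6],[-0.443,-0.046,0.019]]]'; python3 log.py; python3 -c "
from fk import *
to(m2w([77.4,-1,127.6]),ori(MY,np.pi/2+.2)); print(ctrl.get_obs()['width'])
shot('side','s16',(290,100,390,230),5)"
```

```text
t: 20.05
ee_pos: [650.3, -164.1, 198.7]
orientation: [-1.211, 1.545, -1.243]
ft_force: [-0.6, -0.2, 0.1]
width: 37.2
[-0.268  0.613  1.385  0.007  1.348 -0.044] [ 91.2   1.7 198.7] [-0.6 -0.2  0.1]
shift cm [0.39, 7.24, 0.09] turn [0.003, -0.001, -0.016] ang 0.017
37.23739943606413
```

View pics/s16.png

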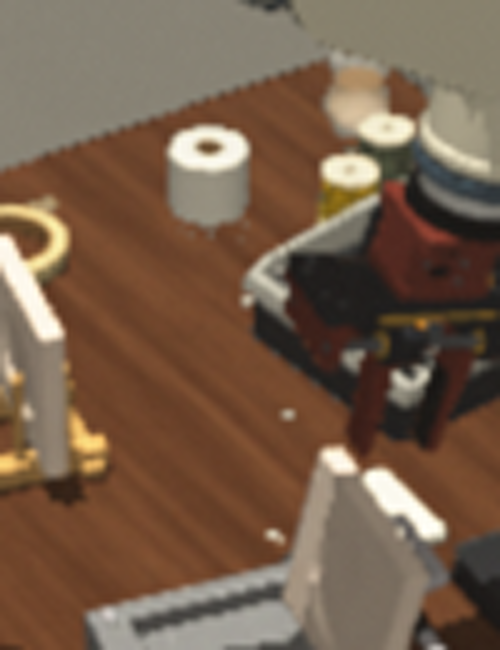

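```bash
python3 -m jog '[[0.42,[0.3,2.5,0.1],[0,0,-0.016]],[0.42,[0.3,4.5,0.1],[0,0,-0.016]],[0.42,[0.3,6,0.1],[0,0,-0.016]],[0.42,[0.3,7.2,0.1],[0,0,-0.016]],[0.42,[0.3,7.2,0.1],[0,0,-0.016]]]'; python3 log.py; python3 -c "
from fk import *
to(m2w([77.4,-1,127.6]),ori(MY,np.pi/2+.2)); print(ctrl.get_obs()['width'])
shot('side','s17',(310,120,390,220),6)"
```

```text
t: 20.6
ee_pos: [634.9, -163.6, 130.0]
orientation: [-1.227, 1.537, -1.257]
ft_force: [-1.0, -0.3, -0.1]
width: 37.0
[-0.265  0.664  1.464 -0.011  1.215 -0.034] [ 76.   -1.3 130. ] [-1.  -0.3 -0.1]
shift cm [-0.03, 0.21, 0.18] turn [0.002, -0.002, 0.002] ang 0.004
36.96487185417056
```

View pics/s17.png

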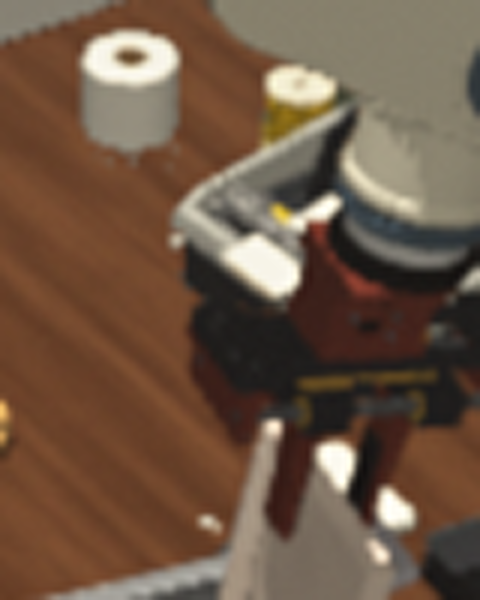

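```bash
python3 -m jog '[[0.42,[0,0.2,0.2],[0,0,0]],[0.42,[0,0.2,0.2],[0,0,0]],[0,[0,0.2,0.2],[0,0,0]],[0,[0,0.2,0.2],[0,0,0]],[0,[0,0.2,0.2],[0,0,0]],[0,[0,0.2,0.2],[0,0,0]],[0,[0,0.2,0.2],[0,0,0]]]'; python3 log.py
```

```text
t: 21.35
ee_pos: [637.9, -164.5, 128.9]
orientation: [-1.226, 1.535, -1.259]
ft_force: [-1.3, -0.2, 2.1]
width: 15.7
[-0.265  0.669  1.458 -0.012  1.214 -0.034] [ 79.2  -1.5 128.9] [-1.3 -0.2  2.1]
```

```bash
python3 -m jog '[[0,[0,0,-0.1],[0,0,0]],[0,[0,-0.8,-0.2],[0,0,0]],[0,[0,-2,-0.2],[0,0,0]],[0,[0,-3.5,-0.2],[0,0,0]],[0,[0,-5.5,-0.2],[0,0,0]],[0,[0,-8,-0.2],[0,0,0]],[0,[0,-10.5,-0.2],[0,0,0]],[0,[0,-11,-0.2],[0,0,0]]]'; python3 log.py; python3 -c "
from fk import *
to(r2w([-32,0,245]),ori(RY,np.pi/2)); print(ctrl.get_obs()['width'])
print(ik(r2w([-32,0,245]),ori(RY,np.pi/2),[.3,.3,1.9,0,1,.5]),ik(r2w([-32,0,125]),ori(RY,np.pi/2),[.3,.3,1.9,0,1,.5]))
shot('side','s18',(270,80,390,220),4)"
```

```text
t: 22.15
ee_pos: [659.8, -169.2, 241.5]
orientation: [-1.221, 1.529, -1.264]
ft_force: [0.6, -0.4, -1.9]
width: 15.8
[-0.264  0.583  1.333 -0.011  1.418 -0.035] [101.6  -1.2 241.5] [ 0.6 -0.4 -1.9]
shift cm [-31.48, 3.66, -21.28] turn [0.192, 0.01, 0.005] ang 0.193
15.815387303684709
(array([ 3.21995830e-01,  2.90365145e-01,  1.77232591e+00, -4.09729388e-17,
        1.07890160e+00,  5.57995830e-01]), np.float64(5.684341886080802e-15)) (array([ 3.21995830e-01,  4.52555009e-01,  1.85830930e+00, -2.36247986e-12,
        8.30728340e-01,  5.57995830e-01]), np.float64(1.1081717487029187e-10))
```

View pics/s18.png

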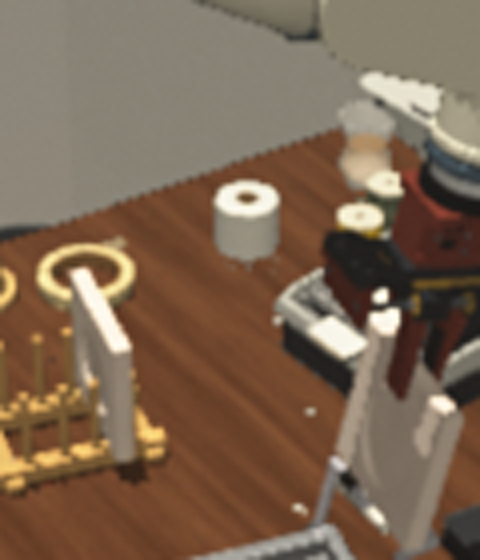

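```bash
python3 -m jog '[[0,[-1.5,0.5,-4.3],[0.04,0,0]],[0,[-3,1.1,-8.6],[0.08,0.005,0]],[0,[-5.5,1.7,-12.8],[0.12,0.01,0]],[0,[-8.5,2.3,-16.8],[0.16,0.01,0.005]],[0,[-12,2.9,-20],[0.192,0.01,0.005]],[0,[-16,3.2,-21.3],[0.192,0.01,0.005]],[0,[-20.5,3.2,-21.3],[0.192,0.01,0.005]],[0,[-25,3.2,-21.3],[0.192,0.01,0.005]]]'; python3 log.py; python3 -c "
from fk import *
to(r2w([-32,0,245]),ori(RY,np.pi/2)); print(ctrl.get_obs()['width'])"
```

```text
t: 23.0
ee_pos: [502.5, 124.6, 246.5]
orientation: [-1.093, 1.388, -1.377]
ft_force: [0.8, -0.6, -2.2]
width: 15.8
[0.218 0.239 1.839 0.004 1.071 0.453] [-117.   250.4  246.5] [ 0.8 -0.6 -2.2]
shift cm [-6.37, 0.15, 0.25] turn [0.008, -0.0, 0.0] ang 0.008
15.844464792077968
```

```bash
python3 -m jog '[[0,[-3,0,0.1],[0,0,0]],[0,[-5.5,0,0.2],[0,0,0]],[0,[-6.4,0,0.2],[0,0,0]],[0,[-6.4,0,0.2],[0,0,0]],[0,[-6.4,0,0.2],[0,0,0]]]'; python3 log.py; python3 - <<'E'
from fk import *
to(r2w([-32,0,245]),ori(RY,np.pi/2))
im=shot('side','s19',(230,80,370,210),5)
t=shot('top','t19',(230,150,330,250),6)
for im in(im,t):
    P=cloud(im);Q=(P-RO)@Rz(RY); c=im["color"].astype(int)
    w=(c.min(-1)>110)&(c.max(-1)-c.min(-1)<60)&(Q[...,0]>-80)&(Q[...,0]<5)&(abs(Q[...,1])<80)&(Q[...,2]>130)&(Q[...,2]<300)
    q=Q[w]; print(len(q)); print(np.percentile(q,[1,50,99],axis=0).round(1) if len(q) else "")
    f=q[(q[:,2]<258)&(q[:,2]>150)]
    if len(f)>50:
        A=np.c_[f[:,2],f[:,1],np.ones(len(f))];
        s=np.linalg.lstsq(A,f[:,0],rcond=None)[0]
        for _ in range(5):
            k=abs(A@s-f[:,0])<4; s=np.linalg.lstsq(A[k],f[k,0],rcond=None)[0]
        print(k.sum(),s, "face x at z", s@[200,0,1])
E
```

```text
t: 23.5
ee_pos: [519.8, 184.1, 246.2]
orientation: [-1.094, 1.388, -1.377]
ft_force: [-0.2, -0.2, -3.0]
width: 15.7
[0.317 0.291 1.768 0.004 1.09  0.551] [-113.4  312.2  246.2] [-0.2 -0.2 -3. ]
shift cm [-0.18, 0.12, -0.04] turn [0.009, -0.0, 0.001] ang 0.009
86
[[-40.2 -69.6 150. ]
 [-35.5 -57.6 216.2]
 [-24.3  50.3 271.1]]
43 [ 4.32684984e-02 -5.03089690e-02 -4.41154630e+01] face x at z -35.4617633134824
57
[[-41.1 -66.9 225.3]
 [-34.  -57.5 266. ]
 [-25.5 -44.3 270. ]]
```

View pics/s19.png

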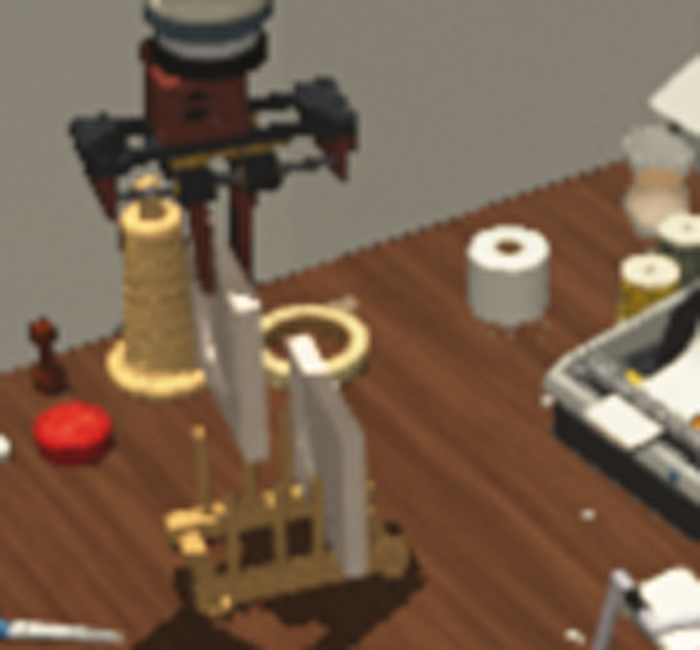

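View pics/t19.png

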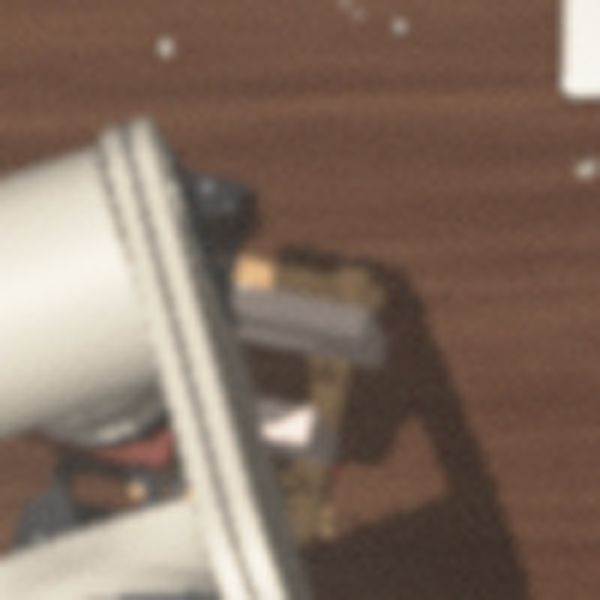

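```bash
python3 - <<'E'
from fk import *
im=load('s19.npz');P=cloud(im);Q=(P-RO)@Rz(RY); c=im["color"].astype(int)
w=(c.min(-1)>110)&(c.max(-1)-c.min(-1)<60)&(Q[...,0]>-60)&(Q[...,0]<5)&(Q[...,1]<-55)&(Q[...,1]>-80)&(Q[...,2]>130)&(Q[...,2]<300)
for lo in range(140,275,15):
    q=Q[w&(Q[...,2]>lo)&(Q[...,2]<=lo+15)]
    if len(q): print(lo,len(q),q[:,0].min().round(1),q[:,0].mean().round(1),q[:,0].max().round(1),q[:,1].mean().round(1))
for n in("top0","side0"):
    im=load(n+".npz");P=cloud(im);Q=(P-RO)@Rz(RY); hsv=cv2.cvtColor(im["color"],cv2.COLOR_RGB2HSV)
    w=(hsv[...,0]>10)&(hsv[...,0]<28)&(hsv[...,1]>60)&(hsv[...,2]>90)&(abs(Q[...,0])<75)&(abs(Q[...,1])<62)&(Q[...,2]>32)&(Q[...,2]<105)
    q=Q[w]; q=q[np.lexsort((q[:,0],))]; print(n,len(q)); print([tuple(a) for a in q.round(0).astype(int)][:70])
E
```

```text
140 5 -36.1 -32.5 -28.2 -62.5
155 5 -36.0 -32.9 -28.2 -65.6
185 6 -34.1 -32.3 -29.4 -64.4
200 4 -36.7 -33.4 -30.9 -66.2
215 2 -27.2 -26.5 -25.7 -63.5
230 3 -34.1 -29.3 -25.5 -64.8
245 5 -30.9 -27.8 -26.0 -65.1
260 15 -39.1 -33.2 -25.0 -62.9
top0 110
[(np.int64(-54), np.int64(-40), np.int64(78)), (np.int64(-54), np.int64(-41), np.int64(32)), (np.int64(-53), np.int64(39), np.int64(33)), (np.int64(-53), np.int64(38), np.int64(73)), (np.int64(-53), np.int64(-42), np.int64(71)), (np.int64(-52), np.int64(40), np.int64(100)), (np.int64(-52), np.int64(-39), np.int64(101)), (np.int64(-52), np.int64(37), np.int64(63)), (np.int64(-52), np.int64(37), np.int64(98)), (np.int64(-52), np.int64(-44), np.int64(61)), (np.int64(-51), np.int64(-42), np.int64(95)), (np.int64(-51), np.int64(34), np.int64(59)), (np.int64(-51), np.int64(35), np.int64(91)), (np.int64(-51), np.int64(-45), np.int64(92)), (np.int64(-50), np.int64(-44), np.int64(34)), (np.int64(-50), np.int64(34), np.int64(42)), (np.int64(-49), np.int64(41), np.int64(97)), (np.int64(-49), np.int64(36), np.int64(73)), (np.int64(-49), np.int64(-38)
[... 4831 characters left out ...]
 np.int64(91)), (np.int64(-46), np.int64(34), np.int64(70)), (np.int64(-46), np.int64(40), np.int64(102)), (np.int64(-45), np.int64(-37), np.int64(99)), (np.int64(-45), np.int64(-40), np.int64(51)), (np.int64(-45), np.int64(-42), np.int64(67)), (np.int64(-45), np.int64(-40), np.int64(56)), (np.int64(-45), np.int64(-42), np.int64(71)), (np.int64(-45), np.int64(-35), np.int64(38)), (np.int64(-45), np.int64(-44), np.int64(82)), (np.int64(-45), np.int64(39), np.int64(71)), (np.int64(-45), np.int64(35), np.int64(33)), (np.int64(-45), np.int64(-42), np.int64(76)), (np.int64(-44), np.int64(37), np.int64(81)), (np.int64(-44), np.int64(-44), np.int64(91)), (np.int64(-44), np.int64(38), np.int64(86))]
```

```bash
python3 -m jog '[[0,[-0.1,2,0],[0.008,0,0]],[0,[-0.1,4,0],[0.008,0,0]],[0,[-0.1,5.5,0],[0.008,0,0]],[0,[-0.1,7,0],[0.008,0,0]],[0,[-0.1,8.5,0],[0.008,0,0]],[0,[-0.1,9.8,0],[0.008,0,0]],[0,[-0.1,10.8,0],[0.008,0,0]],[0,[-0.1,11.2,0],[0.008,0,0]]]'; python3 log.py; python3 - <<'E'
from fk import *
to(r2w([-32,0,122]),ori(RY,np.pi/2))
shot('side','s20',(230,100,350,220),5)
E
```

```text
t: 24.4
ee_pos: [519.6, 185.6, 133.9]
orientation: [-1.088, 1.382, -1.381]
ft_force: [-0.8, 0.1, -2.0]
width: 15.9
[ 0.322  0.439  1.854 -0.     0.849  0.558] [-113.9  313.7  133.9] [-0.8  0.1 -2. ]
shift cm [-0.04, 1.19, 0.02] turn [0.0, -0.001, 0.0] ang 0.001
```

View pics/s20.png

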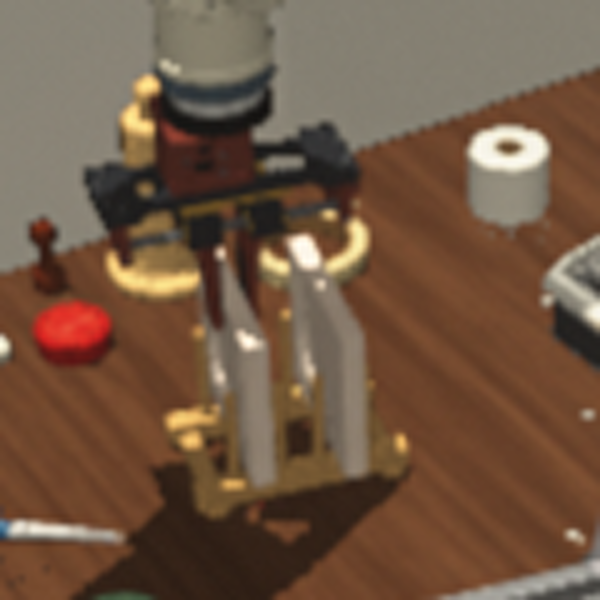

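The plate hangs between the front dowels with about 12 mm to go. I lower it gently.

```bash
python3 -m jog '[[0,[0,0.2,0],[0,0,0]],[0,[0,0.4,0],[0,0,0]],[0,[0,0.6,0],[0,0,0]],[0,[0,0.7,0],[0,0,0]],[0,[0,0.8,0],[0,0,0]]]'; python3 log.py;  python3 -m jog '[[0,[0,0.1,0],[0,0,0]],[0,[0,0.2,0],[0,0,0]]]'; python3 log.py
```

```text
t: 24.95
ee_pos: [520.2, 186.3, 127.0]
orientation: [-1.087, 1.38, -1.381]
ft_force: [-0.4, -0.1, -1.8]
width: 16.1
[ 0.322  0.449  1.857 -0.     0.834  0.558] [-113.5  314.4  127. ] [-0.4 -0.1 -1.8]
t: 25.15
ee_pos: [520.5, 186.5, 125.4]
orientation: [-1.086, 1.38, -1.381]
ft_force: [-2.1, -1.1, 12.9]
width: 15.6
[0.322 0.452 1.858 0.    0.83  0.559] [-113.2  314.7  125.4] [-2.1 -1.1 12.9]
```

```bash
python3 -m jog '[[0,[0,-0.1,0],[0,0,0]],[0.25,[0,-0.1,0],[0,0,0]],[0.42,[0,-0.1,0],[0,0,0]],[0.42,[0,-0.1,0],[0,0,0]],[0.42,[0,-0.1,0],[0,0,0]]]'; python3 log.py; python3 -c "
from fk import *
print(ctrl.get_obs()['width']);shot('side','s21',(230,100,350,220),5)"
```

```text
t: 25.65
ee_pos: [520.1, 186.2, 125.9]
orientation: [-1.087, 1.38, -1.381]
ft_force: [-0.3, 0.1, 0.6]
width: 36.6
[ 0.322  0.451  1.858 -0.     0.832  0.558] [-113.5  314.4  125.9] [-0.3  0.1  0.6]
36.601072783264705
```

View pics/s21.png

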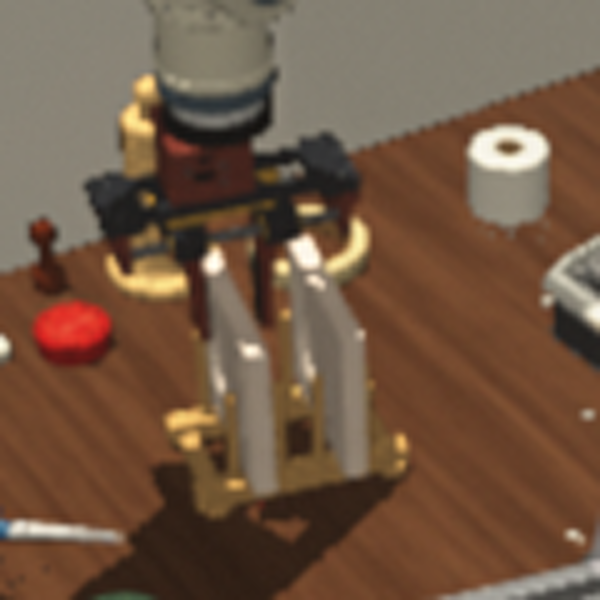

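```bash
python3 -m jog '[[0.42,[0,-1,0],[0,0,0]],[0.42,[0,-2.5,0],[0,0,0]],[0.42,[0,-5,0],[0,0,0]],[0.42,[0,-8,0],[0,0,0]],[0.42,[0,-12,0],[0,0,0]],[0.42,[0,-12,-4],[0,0,0]],[0.42,[0,-12,-8],[0,0,0]],[0.42,[0,-12,-12],[0,0,0]]]'; python3 log.py; python3 - <<'E'
from fk import *
s=shot('side','s22',(230,100,390,260),4);t=shot('top','t22',(240,150,420,260),4)
for im in(s,t):
    P=cloud(im);c=im["color"].astype(int)
    for nm,Q,xl in(("plate",(P-RO)@Rz(RY),(-60,0)),("earlier",(P-RO)@Rz(RY),(0,65))):
        w=(c.min(-1)>100)&(c.max(-1)-c.min(-1)<55)&(Q[...,0]>xl[0])&(Q[...,0]<xl[1])&(abs(Q[...,1])<90)&(Q[...,2]>100)&(Q[...,2]<175)
        q=Q[w]; tp=q[q[:,2]>138]
        print(nm,len(q),len(tp),np.percentile(tp,[3,50,97],axis=0).round(1).tolist(),cv2.minAreaRect(tp[:,:2].astype(np.float32)) if len(tp)>3 else "")
    Q=(P-MO)@Rz(MY); g=(Q[...,0]>60)&(Q[...,0]<130)&(abs(Q[...,1])<80)&(Q[...,2]>90)&(Q[...,2]<118); q=Q[g]; print("bail",len(q),np.percentile(q,[5,50,95],axis=0).round(0).tolist())
E
```

```text
t: 26.5
ee_pos: [402.2, 214.3, 246.7]
orientation: [-1.085, 1.381, -1.382]
ft_force: [-0.0, 0.5, 1.1]
width: 36.9
[ 0.463  0.138  1.968 -0.     1.034  0.701] [-234.7  315.6  246.7] [-0.   0.5  1.1]
plate 168 116 [[-39.3, -65.7, 139.4], [-33.3, -9.3, 147.7], [-25.1, 56.2, 151.7]] ((-32.60409927368164, -0.8172683715820312), (15.934746742248535, 134.74392700195312), 0.32232466340065)
earlier 168 116 [[27.2, -66.2, 139.5], [33.9, -8.8, 146.9], [42.7, 59.6, 151.5]] ((35.60102844238281, -3.9981231689453125), (17.770069122314453, 132.4789276123047), 1.142143964767456)
bail 181 [[83.0, -70.0, 105.0], [95.0, -5.0, 110.0], [121.0, 63.0, 115.0]]
plate 250 221 [[-40.8, -61.3, 140.5], [-33.1, 0.9, 145.5], [-25.5, 61.5, 149.9]] ((-33.1541633605957, 0.5705184936523438), (16.357763290405273, 129.60507202148438), 0.09103317558765411)
earlier 272 225 [[26.1, -64.3, 140.2], [33.8, -2.6, 145.4], [41.6, 59.5, 149.6]] ((33.99778366088867, -2.7104110717773438), (129.93263244628906, 16.64507293701172), 89.85960388183594)
bail 215 [[81.0, -69.0, 104.0], [91.0, 3.0, 109.0], [120.0, 70.0, 113.0]]
```

View pics/s22.png

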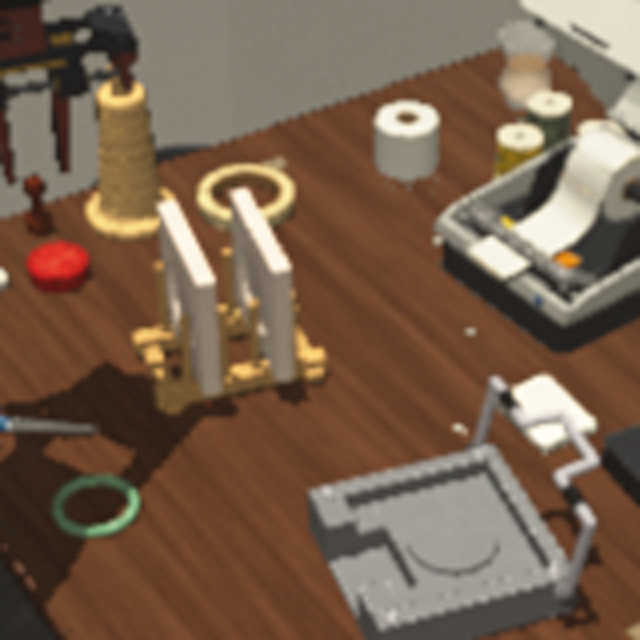

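View pics/t22.png

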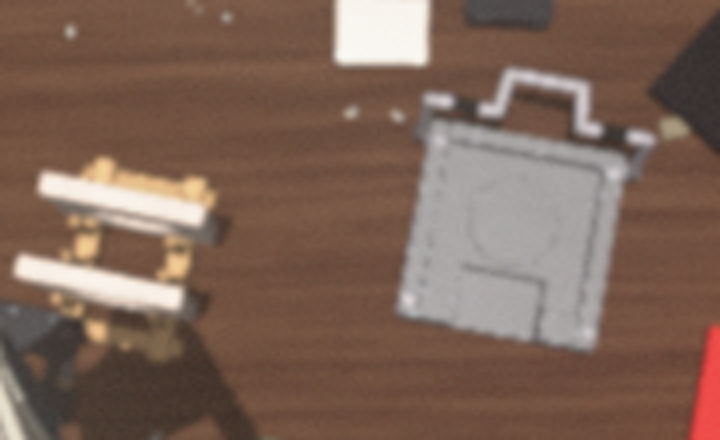

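The plate stands upright in the front slot, with its top centre at rack x ≈ -33, y ≈ 0 and z ≈ 146. The earlier plate is still in place, the bail is at its stop and the arm is clear, so I hand in.

```bash
python3 -c "
from workcell import ctrl
print(ctrl.close_job())"
```

```text
the job is handed in; nothing more can be done
None
```

The cast plate is out of the mould and standing in the front slot of the rack. I handed the job in at about 26.6 s of the 72 s allowed; the hand-in reports no verdict.

- **Hold-down:** I swung it back to its stop. The last pictures put its cross bar near mould x 86, z 105–110 mm, so it was still open.
- **Tipping:** A fingertip in the notch tipped the plate up until it leaned on the hold-down. I backed off and it stood there alone for about 3 s before I took it by its top edge.
- **Racking:** It touched the rails at about 13–15 N (limit 60 N). Its top edge then measured about 1 mm from the slot's middle front to back, 0–1 mm sideways and square to the rack. The top edge was at z ≈ 146 mm, as expected for a plate resting on the rails.
- **Other things:** The earlier plate showed no visible shift. The tin, tape roll and cards I judged only by eye, and they looked untouched. The robot was clear of everything.

No check failed. The fingertip touched the notch floor at about 13 N while feeling its way in, and I corrected that straight away. The two cameras' readings of the plates' centres differ by 1–2 mm, within the calibration.

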